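Stand a stamp blank in the engraving nest and clamp it

TASK

Set up the eight-sided steel stamp blank for engraving its bright end: lift its dark foot over the step onto the nest's base plate, then tip the blank upright about that foot, bright end up, and slide it home so that it stands against both walls of the corner. It is heavy: never hoist the foot more than a few centimetres and do not let it drop or topple. Then pull the cam lever round towards you as far as it goes, so that the blank is clamped square against both walls, and leave the things around it undisturbed.

Things in the scene. Friction and masses are not known exactly. Their poses are not given: they have to be found in the camera images.
- bar_mid (a point): centre (half-way along and half-way up) of the loose eight-sided steel bar, the blank: 160 mm long, 24 mm across flats, about 0.62 kg (varies by a quarter), dark but for the last 22 mm at the head, which is bright. x axis: along the bar from foot to head. It starts lying on a flat on the bench, right of the nest, head roughly towards the robot
- bar_foot (a point): centre of the dark flat foot end face of the bar, 80 mm from bar_mid; axes as bar_mid
- bar_head (a point): centre of the bright flat head end face of the bar, 80 mm from bar_mid; axes as bar_mid
- nest_seat (a point): point on top of the nest's base plate (plate 8 mm thick, screwed to the bench) where the foot's centre belongs when the bar is fully home. z is up, x points away from the robot. In this frame the back wall's face is the plane x = +12 mm, the side wall's face the plane y = -12 mm; the corner is open towards -x and +y. Cam and lever are on the +y side
- nest_corner (a point): top of the corner edge where the two 80 mm high wall faces meet, at x +12, y -12, z +80 mm from nest_seat; axes as nest_seat. Walls are 20 mm thick; from nest_seat the back wall spans y -32 to +16 mm, the side wall x -14 to +32 mm. Sloping ribs behind the walls reach the plate's far and right edges
- nest_front (a point): middle of the base plate's front edge, top face, an 8 mm step up from the bench, at x -70, y +8 mm from nest_seat; axes as nest_seat. From nest_seat the plate spans x -70 to +62 mm, y -52 to +68 mm; screw heads 6 mm high stand 12 mm in from three of its corners
- cam_pivot (a point): the cam's upright pivot axis, at the cam's underside, at x -2, y +42, z +27 mm from nest_seat, on a boss of radius 10 to 12.5 mm. The cam is an eccentric disc of radius 18 mm, 16 mm thick, centre 12 mm off the pivot; open, it stands more than 10 mm clear of a seated bar. Closing, it pushes the bar towards the side wall and drags it towards the back wall. Its own axes turn with the lever
- cam (a joint): cam lever's angle about its upright pivot: 0 = open (lever points left, 68 deg from nest_seat's +x towards its +y); grows counterclockwise from above, as the lever is pulled towards the robot; 1.95 = stop, fully clamped (lever along nest_seat's -x). Stays where left. The cam begins to squeeze a seated bar at about 1.6, hardest at 1.88; the last part takes several newtons at the ball
- lever_ball (a point): centre of the black ball, 21 mm across, at the end of the lever, 100 mm from the pivot axis and 65 mm above the bench. The lever is a steel rod 9 mm thick whose middle line rises from 57 mm above the bench near the pivot to the ball
- eyeglass: black loupe, a small cup 41 mm wide, 34 mm high, a bystander; origin under its centre
- brush: brass bristle brush with a 190 mm wooden handle, lying on the bench at the right, a bystander; origin under its middle
- scriber: red pencil, 136 mm long, 8 mm thick, lying behind the work, a bystander; origin under its middle
Mind the look-alikes: they are no part of the job. Of the things that look like the part that bears nest_seat, the larger one is meant.

How it is judged:
By the outcome, as a careful person would: the job done as asked, in the order asked, and still so for the second after the job is handed in, with the robot touching nothing.
It also fails if it takes over 72 s, if anything falls off the work surface, if the arm or the gripper's body presses on something with over 40 N, if the wrist force passes 120 N, or if a joint passes its speed limit or range.

ROBOT

A 7-joint arm with a two-finger parallel gripper is mounted at the origin on a cart in front of the work surface, level with it; the furniture and walls round the work are solid. World frame = base frame: x ahead of the robot, y to its left, z up, the work surface at z = 0. Lengths are in m, angles in rad, forces in N, time in s.
With the tool pointing down it reaches from about 0.425 to 0.925 m from the base axis. Payload 6.8 kg.
Tool frame: the origin (TCP) lies on the centre line of the jaws, within the pads' length; the fingertips stand 8 mm ahead of it and the grasp point (between the pads) lies 11 mm behind it (r.finger_overhang is the distance from the TCP to the fingertips, in m); x points along the fingers, z is the direction in which the jaws open and shut, and the axes are right-handed (so a half turn about x gives the same grasp; the last joint's range is limited). The gripper opens to 85 mm and grips with 20 to 120 N. Pads are 22 mm wide; open, the fingers measure 114 mm over their backs; the gripper's body (76 mm by 85 mm) begins 54 mm behind the grasp point. The pads swing forward as they close: fully open they stand 13 mm farther back than shut.
Start: joints at [-1.249, 0.477, 0.022, 1.555, -0.011, 1.109, -0.083], TCP at [0.281, 0.614, 0.239] pointing down, gripper open.
Joint ranges: [-2.96, 2.96], [-0.34, 2.1], [-1.41, 1.46], [0.24, 2.44], [-1.37, 4.51], [0.17, 1.92], [-2.96, 2.96]. Speed limits (rad/s): [2.39, 2.39, 3.14, 3.14, 3.14, 3.14, 3.14].

INTERFACE

Orientations are given as a rotation vector (axis times angle).
In Python, from bench import r gives the robot as it stands. The module is installed in compiled form; this text tells all that it offers.
- The arm moves only by the tool play_rows, never from a script. Its argument "plan" is a list of rows, each a list of 5 numbers: the opening, from -1 (shut) to 1 (fully open), then the shift along the world's x, y, z in m, then the turn about the world's z in rad. A call has 1 to 10 rows; each row is the pose to reach, as a shift and turn from the pose commanded when the call began; what a row does not reach only later rows make up. A row lasts 1/10 s, in which the tool goes at most 50 mm and 8.59 degrees, less where a joint would pass 70% of its speed; a pose out of reach is approached as far as the arm can. A call with a gripper value outside its range is refused whole. The fingers move at their own pace and stop on an object; "force" is the grip in N (left out, the last holds). Time passes only in rows, so rows that repeat a pose let the fingers close. It gives the time, the measured TCP pose, the force and the opening at its end, in the units of the state.
- r.get_obs(): the state, without advancing time (a new reading comes with each control period).
- r.grab_frame(name): name is "side" or "top"; returns a dict with "pixels" (384x512x3 uint8, blue, green, red), "z_map" (384x512 float32, m along the optical axis (not along the pixel's ray), 0 where there is no reading), "vfov" (degrees; the focal length in pixels is half the picture's height over the tangent of half this angle, whatever the lens; pixels are square), "cx", "cy" (the principal point, pixels), "D" ([k1, k2, p1, p2, k3] as OpenCV has them; the pictures are not rectified), "R" (3x3) and "t" (3): a world point X has camera coordinates R X + t. Camera axes: x right, y down, z forward; pixel columns grow to the right and rows downward; lengths in m; the calibration is good to about 2 mm. A picture is of the moment at which its call begins.
- r.hand_in(): hands the job in, once; it reports no verdict.
Trained networks look in a picture, given as the dict that the camera call returned (one of the last four; its "shot" number tells which), for a name from the list of things; names that differ only in an ending like _2 or _b are one class to them, and where a whole thing is asked for, a point or a joint stands for the part that bears it (a point fixed in the world has none). Each returns a list of dicts, best first, with "conf" (0 to 1); they miss things now and then, are a little off and sometimes report something else, mostly with a low value. They report only what shows in the picture. A call takes as long as a camera call. They do not tell look-alikes from the thing itself.
- r.outline_of(picture, label): "mask" (384x512 bool, what is visible of it) and "bbox" ([left, top, right, bottom] as shares, 0 to 1, of the picture: columns of its width, rows of its height, round what is visible of it).
- r.pinpoint(picture, label): "position" ([column, row] as shares, 0 to 1, of the picture: columns of its width, rows of its height: a listed point, or the origin of a listed thing).
The state is a dict: "clock": time; "joints": joint angles; "qvel": joint speeds; "tau": joint torques, N m; "tcp_pos": TCP position; "orientation": TCP orientation; "contact_force": force on the tool from outside, world axes, zero at the start; "moment": the same for the moment, N m; "grip_width": finger opening in m.
Only numpy, scipy, OpenCV 4.12 (cv2) and the standard library are available. Lean on these libraries where they do the work, as an engineer would, in place of code of your own. Each camera call takes 0.05 s, during which the arm holds its last target.

## Working session

There is one attempt and no reset: what is moved stays moved. The work goes in short steps, Python scripts to look and compute and a tool call to move; the robot and the scene stay as the last step left them, time stands still between calls to the robot, and variables do not carry over. Pictures are saved under pics/ and viewed, and the job is handed in when it is done.

Besides the shell and the picture viewer there is one more tool, called after "Emit:" as name([rows], argument=value, ...), one row to a line, values as JSON. play_rows: Moves the arm, as the interface text tells. Its arguments: {"type":"object","properties":{"plan":{"type":"array","items":{"type":"array","items":{"type":"number"}}},"force":{"type":"number"}},"required":["plan"]}

```bash
mkdir -p pics; ls
cat > h.py <<'E'
import numpy as np, cv2
from bench import r
def K(f):
    h=f["pixels"].shape[0]; fl=h/2/np.tan(np.radians(f["vfov"])/2)
    return np.array([[fl,0,f["cx"]],[0,fl,f["cy"]],[0,0,1]])
def ray(f,uv):
    p=cv2.undistortPoints(np.array(uv,float).reshape(-1,1,2),K(f),np.array(f["D"],float)).reshape(-1,2)
    d=np.c_[p,np.ones(len(p))]
    return d
def cam(f): return -np.array(f["R"]).T@np.array(f["t"])
def atz(f,uv,z):
    R=np.array(f["R"]);c=cam(f); d=ray(f,uv)@R  # world dirs
    s=(z-c[2])/d[:,2]
    return c+d*s[:,None]
def depthpts(f,uv):
    uv=np.array(uv,float).reshape(-1,2)
    z=f["z_map"][np.clip(uv[:,1].round().astype(int),0,383),np.clip(uv[:,0].round().astype(int),0,511)]
    d=ray(f,uv)*z[:,None]
    return (d-np.array(f["t"]))@np.array(f["R"]), z
def proj(f,X):
    rv,_=cv2.Rodrigues(np.array(f["R"],float))
    return cv2.projectPoints(np.array(X,float).reshape(-1,1,3),rv,np.array(f["t"],float),K(f),np.array(f["D"],float))[0].reshape(-1,2)
def px(d): return np.array(d["position"])*[512,384]
E
python3 - <<'E'
from h import *
o=r.get_obs()
for k,v in o.items(): print(k,np.round(v,4))
print(r.finger_overhang)
for n in ["side","top"]:
    f=r.grab_frame(n); cv2.imwrite(f"pics/{n}0.png",cv2.resize(f["pixels"],(800,600),interpolation=cv2.INTER_CUBIC))
    print(n,cam(f).round(3),f["vfov"],np.array(f["R"])[2].round(3))
    for l in ["bar_mid","bar_foot","bar_head","nest_seat","nest_corner","nest_front","cam_pivot","lever_ball","eyeglass","brush","scriber"]:
        print(l,[(px(d).round(1).tolist(),round(d["conf"],2)) for d in r.pinpoint(f,l)][:4])
E
```

```text
pics
clock 0.0
joints [-1.2491  0.4778  0.0223  1.5564 -0.0115  1.1093 -0.0831]
qvel [ 0.0012  0.0019 -0.0003  0.0001  0.0007  0.0009  0.0007]
tau [-4.00000e-04 -5.96451e+01  1.60780e+00 -2.81189e+01  1.24000e-02
  9.40000e-03 -0.00000e+00]
tcp_pos [0.281  0.6131 0.2383]
orientation [-0.8882  1.3839  0.8864]
contact_force [ 0.5363  0.1768 -0.0461]
moment [ 0.0607 -0.0315  0.0229]
grip_width 0.0853
0.008
side [0.449 0.86  0.644] 47.331493879566295 [ 0.099 -0.863 -0.496]
bar_mid [([276.5, 188.2], 0.96), ([274.1, 303.8], 0.43)]
bar_foot [([278.5, 187.4], 0.44)]
bar_head [([303.6, 182.4], 0.73)]
nest_seat [([222.8, 232.0], 0.59), ([304.6, 160.5], 0.58), ([183.9, 194.7], 0.18)]
nest_corner [([301.8, 142.5], 0.95), ([214.6, 201.9], 0.71), ([278.6, 306.6], 0.59)]
nest_front [([249.4, 236.2], 0.74), ([321.1, 160.9], 0.57)]
cam_pivot [([216.8, 234.8], 0.61), ([309.5, 162.4], 0.44)]
lever_ball [([213.1, 252.0], 0.78), ([306.8, 164.3], 0.43)]
eyeglass [([210.4, 204.2], 0.74), ([277.7, 306.4], 0.61)]
brush [([207.6, 168.3], 0.83)]
scriber [([186.2, 197.0], 0.41)]
top [ 0.35  -0.092  1.511] 48.08234064179865 [ 0.159 -0.006 -0.987]
bar_mid [([297.0, 207.8], 0.91)]
bar_foot [([288.4, 186.3], 0.76)]
bar_head [([305.5, 231.6], 0.82), ([325.3, 149.1], 0.28)]
nest_seat [([225.5, 179.4], 0.94), ([228.5, 170.4], 0.3)]
nest_corner [([354.2, 231.8], 0.92), ([230.7, 170.0], 0.88)]
nest_front [([226.8, 198.8], 0.94), ([353.7, 250.8], 0.92)]
cam_pivot [([207.7, 178.7], 0.79), ([344.7, 241.2], 0.42), ([305.0, 234.9], 0.25)]
lever_ball [([323.7, 237.5], 0.69)]
eyeglass [([167.9, 220.2], 0.51), ([324.9, 152.2], 0.19)]
brush []
scriber [([277.5, 145.1], 0.65), ([167.5, 221.2], 0.16)]
```

View pics/side0.png

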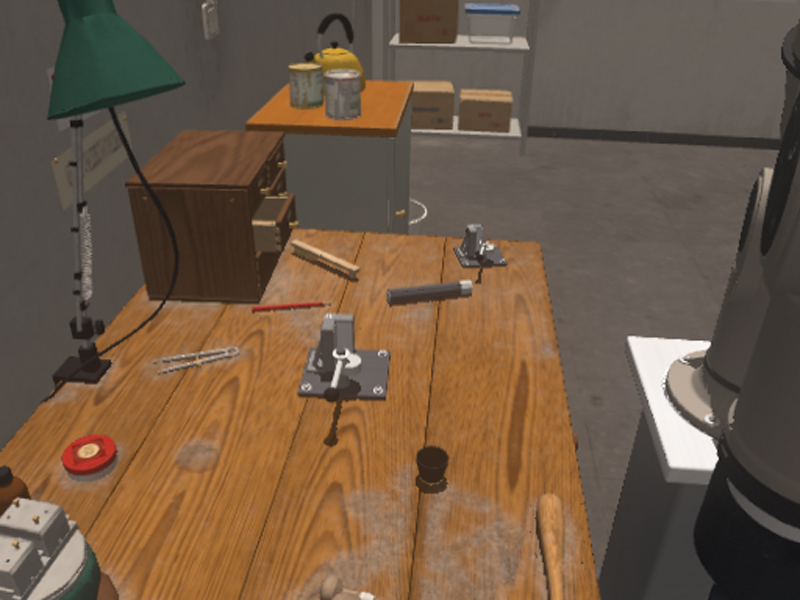

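View pics/top0.png

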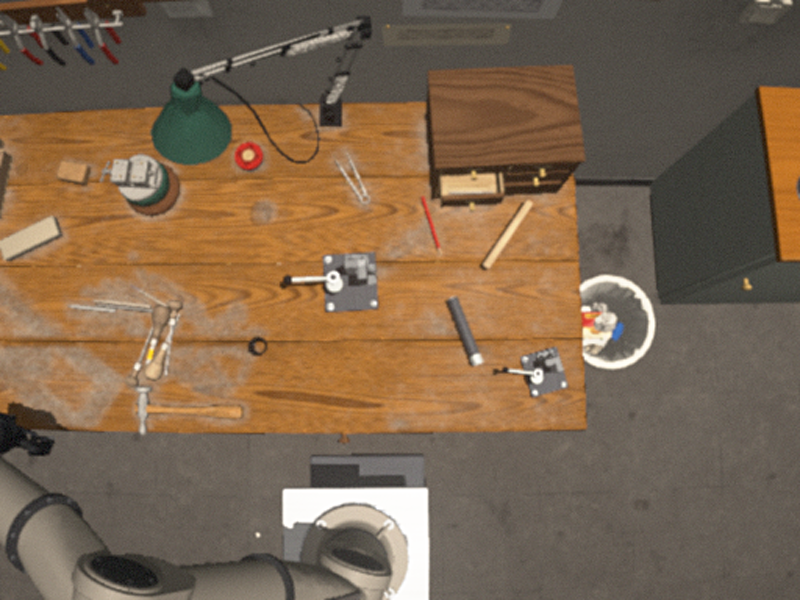

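Larger nest at about (225,179) in the top image (512 scale), with its lever pointing left. The bar is at (297,208), the decoy nest at (344,241), and the loupe at (165,221). Next I measure poses.

```bash
cat > m.py <<'E'
from h import *
fs={n:r.grab_frame(n) for n in ["side","top"]}
def cloud(f,m):
    v,u=np.nonzero(m); P,z=depthpts(f,np.c_[u,v]); return P[z>0]
def barfit():
    for n,f in fs.items():
        ds=r.outline_of(f,"bar_mid")
        for d in ds[:3]:
            P=cloud(f,d["mask"]); 
            if len(P)<20: continue
            c=np.median(P,0); print(n,"bar",round(d["conf"],2),len(P),"bbox",(np.array(d["bbox"])*[512,384,512,384]).round(0),"med",c.round(3),"zpct",np.percentile(P[:,2],[5,50,95]).round(3))
E
python3 - <<'E'
from m import *
barfit()
f=fs["top"]
for l,z in [("bar_mid",.02),("bar_foot",.018),("bar_head",.018),("nest_seat",.008),("nest_corner",.088),("nest_front",.008),("cam_pivot",.05),("lever_ball",.065),("eyeglass",0),("brush",0),("scriber",0)]:
    for n,g in fs.items():
        for d in r.pinpoint(g,l)[:3]:
            print(l,n,px(d).round(1),round(d["conf"],2),atz(g,px(d),z)[0].round(4),depthpts(g,px(d))[0][0].round(4))
f=fs["top"]
for n,f in fs.items():
    P=atz(f,[[0,0]],0)
c=f=fs["top"]; 
a=f["pixels"][140:260,140:380]; cv2.imwrite("pics/top_crop.png",cv2.resize(a,None,fx=3.3,fy=3.3,interpolation=cv2.INTER_CUBIC))
a=fs["side"]["pixels"][130:320,170:330]; cv2.imwrite("pics/side_crop.png",cv2.resize(a,None,fx=3.1,fy=3.1,interpolation=cv2.INTER_CUBIC))
E
```

```text
side bar 0.69 483 bbox [249. 181. 301. 194.] med [ 0.501 -0.239  0.017] zpct [0.001 0.017 0.025]
top bar 0.85 277 bbox [289. 188. 309. 236.] med [ 0.486 -0.25   0.023] zpct [0.015 0.023 0.028]
bar_mid side [274.9 188.9] 0.89 [ 0.4945 -0.2192  0.02  ] [ 0.4952 -0.2364  0.01  ]
bar_mid top [295.4 210.5] 0.87 [ 0.4951 -0.2407  0.02  ] [ 0.4946 -0.2402  0.0252]
bar_foot side [250.  188.4] 0.82 [ 0.5654 -0.2163  0.018 ] [ 0.5652 -0.2145  0.019 ]
bar_foot top [290.1 186.6] 0.9 [ 0.5799 -0.2241  0.018 ] [ 0.5817 -0.2251  0.006 ]
bar_head side [301.4 182.7] 0.82 [ 0.4198 -0.2688  0.018 ] [ 0.42   -0.2609  0.0224]
bar_head top [305.7 232.6] 0.91 [ 0.4181 -0.275   0.018 ] [ 0.4187 -0.2766  0.0053]
bar_head top [286.9 187.8] 0.6 [ 0.5756 -0.2128  0.018 ] [ 0.5775 -0.2138  0.0052]
nest_seat side [309.8 161.5] 0.83 [ 0.3937 -0.4326  0.008 ] [ 0.3957 -0.3858  0.031 ]
nest_seat side [218.6 232.8] 0.58 [ 0.6193 -0.0059  0.008 ] [0.6078 0.053  0.0512]
nest_seat top [349.7 234.2] 0.89 [ 0.4107 -0.4313  0.008 ] [ 0.4085 -0.4193  0.0611]
nest_seat top [226.7 181. ] 0.72 [ 0.6032 -0.0007  0.008 ] [ 6.036
[... 1520 characters left out ...]
.4051 -0.328   0.065 ] [ 0.4055 -0.3294  0.0561]
eyeglass side [276.5 306.4] 0.63 [0.4625 0.2168 0.    ] [0.4622 0.2297 0.0129]
eyeglass side [214.5 205. ] 0.21 [ 0.6555 -0.1437  0.    ] [ 0.6281 -0.0103  0.0855]
eyeglass top [165.6 221.7] 0.45 [0.4609 0.2158 0.    ] [0.4606 0.2149 0.0043]
brush side [203.9 169.2] 0.5 [ 0.7278 -0.3494  0.    ] [ 0.7283 -0.3517 -0.0012]
brush top [323.1 150.8] 0.59 [ 0.7127 -0.3486  0.    ] [ 0.7063 -0.344   0.0267]
scriber side [216.6 231.5] 0.74 [ 0.6275 -0.0216  0.    ] [0.6102 0.0639 0.0625]
scriber side [186.5 196.6] 0.54 [ 0.7424 -0.1775  0.    ] [ 0.7405 -0.1708  0.0042]
scriber top [275.  145.6] 0.38 [ 0.7329 -0.1744  0.    ] [ 0.7326 -0.1743  0.0012]
```

View pics/top_crop.png

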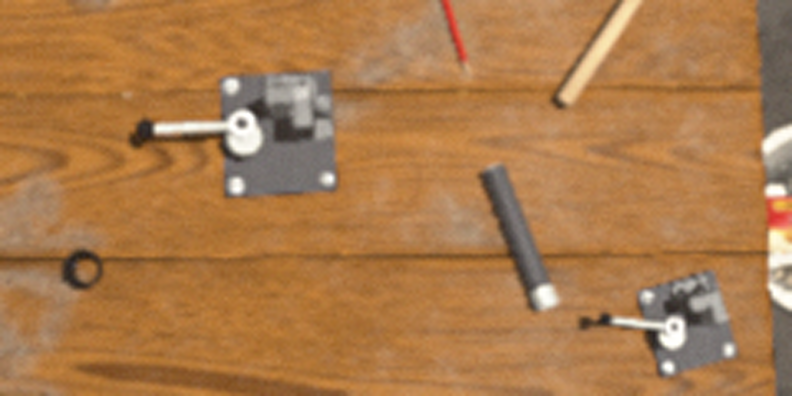

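View pics/side_crop.png

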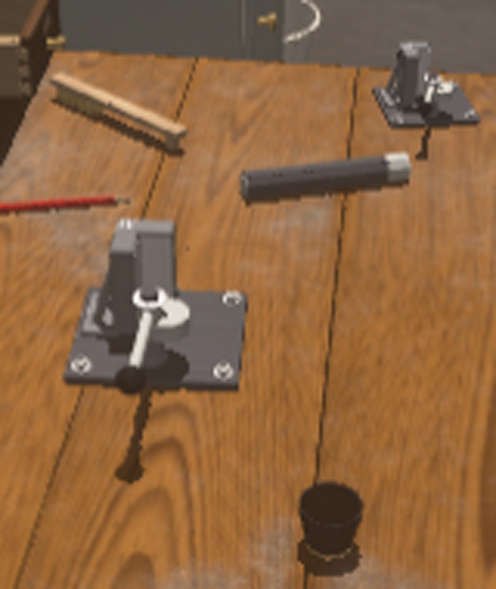

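Run:
```python
from m import *
f=fs["top"]; a=f["pixels"][155:205,175:250]; cv2.imwrite("pics/tn.png",cv2.resize(a,None,fx=10,fy=10,interpolation=cv2.INTER_CUBIC))
f=fs["side"]; a=f["pixels"][192:262,185:255]; cv2.imwrite("pics/sn.png",cv2.resize(a,None,fx=8,fy=8,interpolation=cv2.INTER_CUBIC))
for n,f in fs.items():
    for l in ["nest_seat","cam","lever_ball"]:
        print(n,l,[(round(d["conf"],2),(np.array(d["bbox"])*[512,384,512,384]).round(1).tolist()) for d in r.outline_of(f,l)][:3])
```

```text
side nest_seat [(0.91, [193.0, 200.7, 248.0, 257.0]), (0.77, [292.2, 142.5, 325.6, 171.7])]
side cam [(0.7, [210.3, 225.3, 230.5, 256.8]), (0.64, [305.5, 152.4, 317.6, 166.1]), (0.6, [265.1, 286.3, 286.6, 311.0])]
side lever_ball [(0.64, [306.9, 155.5, 315.8, 164.4]), (0.58, [209.7, 222.8, 226.2, 258.2])]
top nest_seat [(0.98, [182.3, 160.2, 242.2, 201.1]), (0.8, [321.7, 222.1, 365.7, 251.1])]
top cam [(0.59, [180.2, 162.3, 242.8, 199.2]), (0.52, [179.4, 174.2, 220.8, 184.1])]
top lever_ball [(0.62, [180.6, 172.3, 220.0, 184.1]), (0.57, [320.8, 235.7, 342.8, 243.1])]
```

View pics/tn.png

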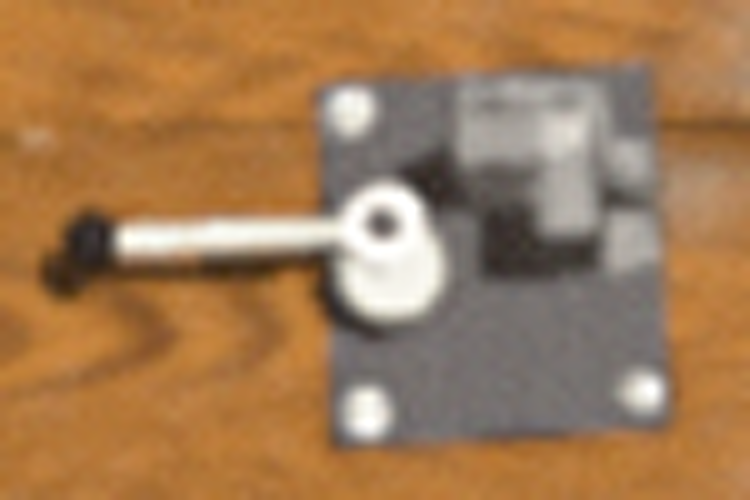

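View pics/sn.png

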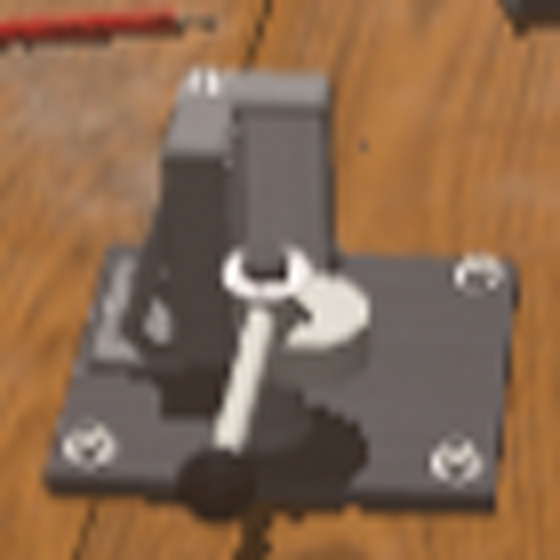

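Run:
```python
from m import *
from scipy.optimize import least_squares
T=[((350,112),(50,56,13)),((368,412),(-58,56,13)),((640,392),(-58,-40,13)),((320,88),(62,68,8)),((650,68),(62,-52,8)),((333,442),(-70,68,8)),((670,425),(-70,-52,8))]
S=[((88,445),(50,56,13)),((458,462),(-58,56,13)),((480,272),(-58,-40,13)),((50,485),(62,68,8)),((493,500),(-70,68,8)),((518,262),(-70,-52,8)),((165,155),(32,16,88)),((235,155),(12,16,88)),((325,105),(-14,-12,88)),((328,75),(-14,-32,88)),((240,108),(12,-12,88))]
def prep(L,s,o): return np.array([[(a+.5)/s-.5+o[0],(b+.5)/s-.5+o[1]] for (a,b),_ in L]), np.array([q for _,q in L])/1000
D={"top":prep(T,10,(175,155)),"side":prep(S,8,(185,192))}
def w(p,q):
    c,s=np.cos(p[2]),np.sin(p[2]); return np.c_[p[0]+c*q[:,0]-s*q[:,1],p[1]+s*q[:,0]+c*q[:,1],q[:,2]]
def res(p,names):
    return np.concatenate([(proj(fs[n],w(p,D[n][1]))-D[n][0]).ravel() for n in names])
for names in (["top"],["side"],["top","side"]):
    s=least_squares(res,[.61,0,.05],args=(names,)); print(names,s.x.round(4),np.degrees(s.x[2]).round(2)); print(s.fun.reshape(-1,2).round(1).tolist())
p=s.x
print("pivot",w(p,np.array([[-.002,.042,.035]])))
# depth: wall/plates
f=fs["top"]
```

```text
['top'] [0.6115 0.0012 0.0546] 3.13
[[0.1, -0.1], [-0.3, -0.1], [-0.2, 0.3], [-0.3, -0.5], [0.2, -0.6], [0.1, 0.7], [0.4, 0.3]]
['side'] [0.6145 0.0045 0.065 ] 3.72
[[0.4, -0.1], [0.2, -0.4], [-0.1, -0.3], [-0.7, -0.4], [0.7, -0.0], [0.2, 0.1], [-0.6, 0.1], [-0.8, 0.4], [0.2, 0.7], [0.6, -0.0], [-0.0, -0.1]]
['top', 'side'] [0.6139 0.0032 0.061 ] 3.5
[[-0.5, -0.7], [-0.7, -0.6], [-0.7, -0.5], [-0.9, -1.0], [-0.4, -1.4], [-0.3, 0.2], [-0.0, -0.5], [0.6, -0.5], [0.4, -0.7], [0.3, -0.5], [-0.4, -0.8], [0.9, -0.3], [0.5, -0.2], [-0.3, -0.2], [-0.5, 0.1], [0.5, 0.4], [1.0, -0.3], [0.3, -0.4]]
pivot [[0.60936546 0.04498175 0.035     ]]
```

```bash
cat > bf.py <<'E'
from m import *
from scipy.optimize import least_squares
def prism(p):
    a=np.arange(8)*np.pi/4+np.pi/8; R=.012/np.cos(np.pi/8)
    q=np.array([[s*.08,R*np.cos(t),R*np.sin(t)+.012] for s in(-1,1) for t in a])
    c,s=np.cos(p[2]),np.sin(p[2]); return np.c_[p[0]+c*q[:,0]-s*q[:,1],p[1]+s*q[:,0]+c*q[:,1],q[:,2]]
def mom(poly):
    m=cv2.moments(poly.astype(np.float32)); cx,cy=m['m10']/m['m00'],m['m01']/m['m00']
    return np.array([cx,cy,.5*np.arctan2(2*m['mu11'],m['mu20']-m['mu02'])*20]),m['m00']
def fit(f,mask,p0):
    cs,_=cv2.findContours(mask.astype(np.uint8),cv2.RETR_EXTERNAL,cv2.CHAIN_APPROX_NONE)
    m=cv2.moments(mask.astype(np.uint8),True); c=max(cs,key=cv2.contourArea)
    mm,A=np.array([m['m10']/m['m00'],m['m01']/m['m00'],.5*np.arctan2(2*m['mu11'],m['mu20']-m['mu02'])*20]),m['m00']
    def res(p): 
        h=cv2.convexHull(proj(f,prism(p)).astype(np.float32)).reshape(-1,2)
        return mom(h)[0]-mm
    s=least_squares(res,p0,diff_step=1e-3); h=cv2.convexHull(proj(f,prism(s.x)).astype(np.float32)).reshape(-1,2)
    return s.x,s.cost,A,mom(h)[1]
E
python3 - <<'E'
from bf import *
for n,f in fs.items():
    d=r.outline_of(f,"bar_mid")[0]; mk=d["mask"]
    print(n,d["conf"],[np.round(q,4) for q in fit(f,mk,[.5,-.24,np.pi+.31])])
    o=f["pixels"].copy(); o[mk]=(0,255,0); cv2.imwrite(f"pics/bm_{n}.png",cv2.resize(o[170:250,230:320],None,fx=6,fy=6))
E
```

```text
side 0.83 [array([ 0.4998, -0.2468,  3.4949]), np.float64(0.0), np.float64(487.0), np.float64(484.5281)]
top 0.55 [array([ 0.4935, -0.2484,  3.4905]), np.float64(0.0), np.float64(340.0), np.float64(329.8594)]
```

View pics/bm_top.png

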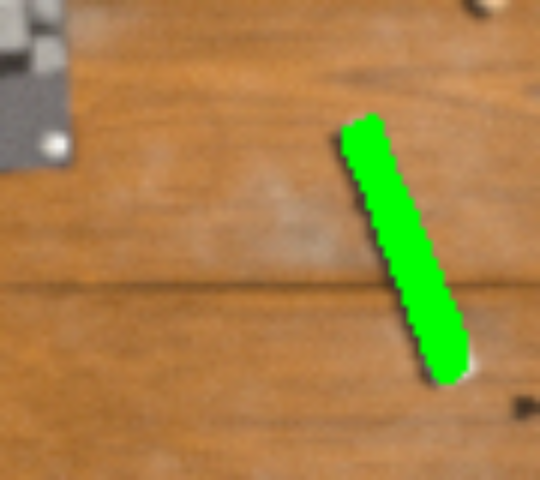

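View pics/bm_side.png

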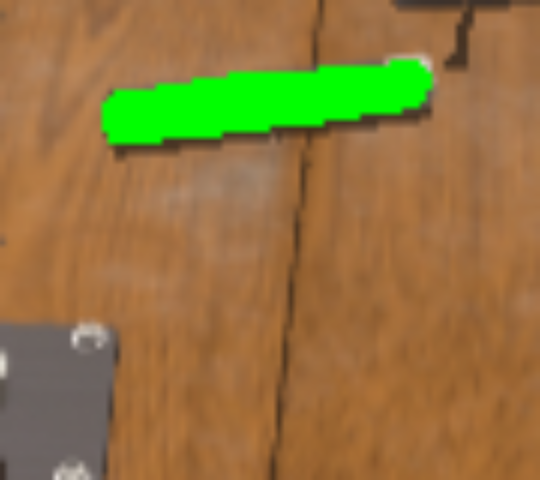

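Run:
```python
from h import *
o=r.get_obs(); R=cv2.Rodrigues(np.array(o["orientation"]))[0]; print(R.round(3)); z=R[:,2]; print("jaw yaw deg",np.degrees(np.arctan2(z[1],z[0])))
```

```text
[[ 0.    -0.909  0.417]
 [ 0.     0.417  0.909]
 [-1.    -0.     0.   ]]
jaw yaw deg 65.3733629907629
```

Emit:
play_rows([
  [1,0.03,-0.04,0,0],
  [1,0.06,-0.08,0,0.1],
  [1,0.09,-0.12,0,0.2],
  [1,0.12,-0.16,0,0.3],
  [1,0.15,-0.2,0,0.4],
  [1,0.17,-0.245,0,0.5],
  [1,0.18,-0.29,0,0.6],
  [1,0.19,-0.335,0,0.7],
  [1,0.2,-0.38,0,0.778],
  [1,0.21,-0.43,0,0.778],
])

```text
clock: 4.2
tcp_pos: [0.4913, 0.1832, 0.2396]
orientation: [-1.463, 1.021, 1.463]
contact_force: [0.4, 0.1, 0.2]
grip_width: 0.0856
```

Emit:
play_rows([
  [1,0,-0.049,0,0],
  [1,0,-0.098,0,0],
  [1,0.002,-0.147,0,0],
  [1,0.002,-0.196,0,0],
  [1,0.003,-0.245,0,0],
  [1,0.004,-0.29,-0.02,0],
  [1,0.005,-0.33,-0.05,0],
  [1,0.006,-0.37,-0.08,0],
  [1,0.006,-0.4,-0.11,0],
  [1,0.006,-0.43,-0.13,0],
])

```text
clock: 5.2
tcp_pos: [0.4961, -0.2467, 0.1074]
orientation: [-1.459, 1.025, 1.462]
contact_force: [0.1, -0.1, 0.9]
grip_width: 0.0853
```

```bash
cat > snap.py <<'E'
import sys
from h import *
def snap(name,n,c,s):
    f=r.grab_frame(n); a=f["pixels"][c[1]:c[3],c[0]:c[2]]; cv2.imwrite(f"pics/{name}.png",cv2.resize(a,None,fx=s,fy=s,interpolation=cv2.INTER_CUBIC)); return f
E
python3 - <<'E'
from snap import *
snap("a1t","top",(250,160,350,260),6)
snap("a1s","side",(220,130,340,230),5)
o=r.get_obs(); print(o["clock"],o["tcp_pos"],o["contact_force"])
E
```

```text
5.3 [ 0.49438899 -0.24964785  0.1068001 ] [-0.32417977 -0.82134134  0.93411792]
```

View pics/a1t.png

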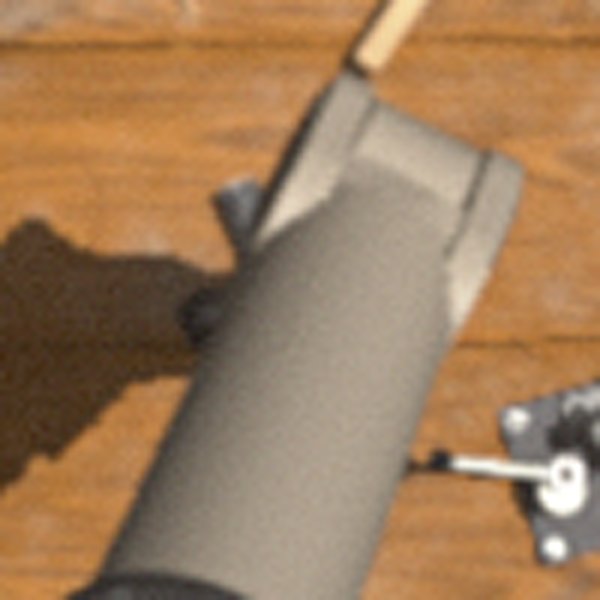

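View pics/a1s.png

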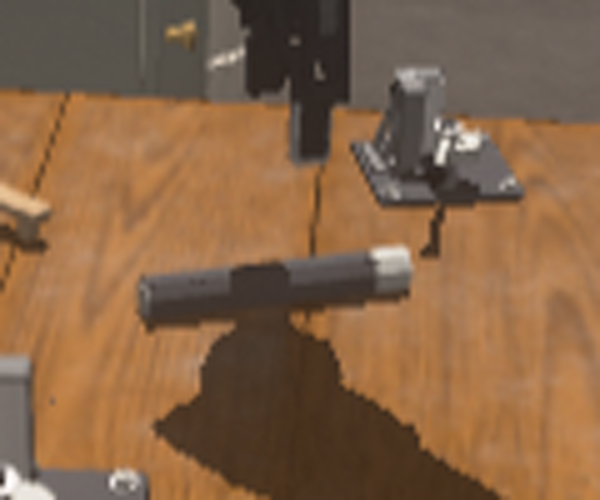

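Run:
```python
from h import *
f=r.grab_frame("side")
for (dx,dy) in [(-.016,.045),(-.0,.0)]:
  for z in [.085,.09,.095,.1,.105,.11,.115,.12]:
    print(z,proj(f,[.4944+dx,-.2496+dy,z]).round(1))
```

```text
0.085 [[281.3 171.4]]
0.09 [[281.4 169.8]]
0.095 [[281.5 168.1]]
0.1 [[281.6 166.5]]
0.105 [[281.7 164.9]]
0.11 [[281.7 163.2]]
0.115 [[281.8 161.6]]
0.12 [[281.9 159.9]]
0.085 [[276.5 163.7]]
0.09 [[276.6 162.1]]
0.095 [[276.6 160.5]]
0.1 [[276.7 158.9]]
0.105 [[276.8 157.3]]
0.11 [[276.8 155.7]]
0.115 [[276.9 154.1]]
0.12 [[277.  152.5]]
```

Emit:
play_rows([
  [1,0.002,0.002,-0.04,0],
  [1,0.002,0.002,-0.07,0],
  [1,0.002,0.002,-0.09,0],
  [1,0.002,0.002,-0.097,0],
  [-1,0.002,0.002,-0.097,0],
  [-1,0.002,0.002,-0.097,0],
  [-1,0.002,0.002,-0.097,0],
  [-1,0.002,0.002,-0.097,0],
  [-1,0.002,0.002,-0.097,0],
  [-1,0.002,0.002,-0.097,0],
], force=60)

```text
clock: 6.35
tcp_pos: [0.5002, -0.2442, 0.0138]
orientation: [-1.463, 1.023, 1.458]
contact_force: [0.1, -0.8, 7.3]
grip_width: 0.0226
```

Run:
```python
from snap import *
snap("a2s","side",(220,130,340,230),5)
o=r.get_obs(); print(o["clock"],o["tcp_pos"],o["contact_force"],o["moment"],o["grip_width"])
```

```text
6.4 [ 0.50020811 -0.24422146  0.01378972] [-0.78653536 -1.68497723  8.13224733] [-0.06590734  0.12615027  0.12494221] 0.02238744709957321
```

View pics/a2s.png

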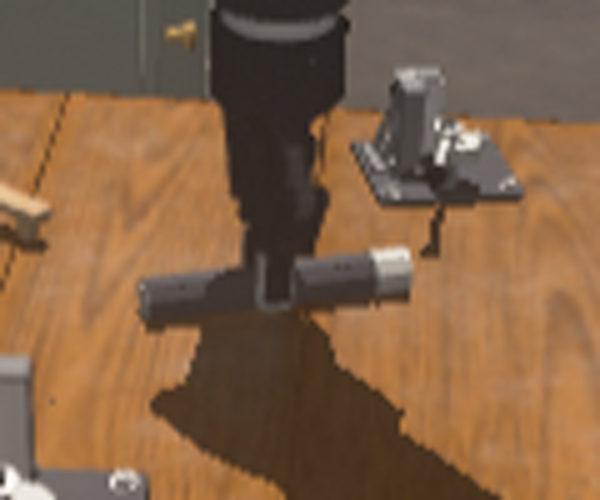

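Emit:
play_rows([
  [-1,0,0,0.008,0],
  [-1,0,0,0.016,0],
  [-1,0,0,0.025,0],
  [-1,0,0,0.028,0],
  [-1,0,0,0.028,0],
])

```text
clock: 6.9
tcp_pos: [0.4994, -0.2435, 0.041]
orientation: [-1.462, 1.024, 1.46]
contact_force: [0.5, 1.0, -6.1]
grip_width: 0.0223
```

Run:
```python
from snap import *
snap("a3s","side",(220,130,340,230),5)
o=r.get_obs(); print(o["clock"],o["tcp_pos"],o["contact_force"],o["moment"],o["grip_width"])
```

```text
6.95 [ 0.49912902 -0.24333556  0.04053841] [-0.6356914   1.03022804 -5.60421642] [-0.01168266 -0.08706077  0.05926069] 0.022605216651844704
```

View pics/a3s.png

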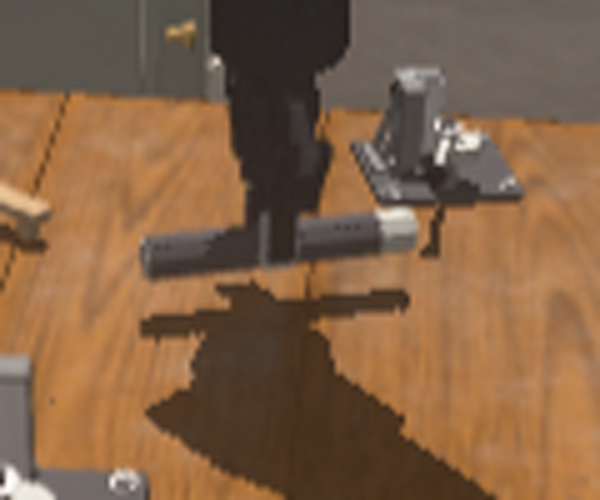

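Emit:
play_rows([
  [-1,0,0.015,0,-0.05],
  [-1,0,0.04,0,-0.1],
  [-1,0,0.07,0,-0.16],
  [-1,0,0.1,0,-0.22],
  [-1,0.001,0.13,0,-0.27],
  [-1,0.002,0.16,0,-0.288],
  [-1,0.003,0.19,0,-0.288],
  [-1,0.004,0.22,0,-0.288],
  [-1,0.004,0.236,0,-0.288],
  [-1,0.004,0.243,0,-0.288],
])

```text
clock: 7.95
tcp_pos: [0.5029, 0.002, 0.04]
orientation: [-1.255, 1.178, 1.257]
contact_force: [0.2, -0.1, -5.7]
grip_width: 0.0223
```

Run:
```python
from snap import *
snap("a4s","side",(180,170,310,270),6)
snap("a4t","top",(180,140,280,240),6)
o=r.get_obs(); print(o["clock"],o["tcp_pos"],o["contact_force"],o["moment"],o["grip_width"])
R=cv2.Rodrigues(np.array(o["orientation"]))[0];print(R[:,2])
```

```text
8.05 [5.02942643e-01 3.99896033e-04 4.00914752e-02] [-0.0650913  -1.10493414 -5.83873742] [-0.00734234 -0.00789259 -0.0087874 ] 0.02215663593850155
[-6.19870998e-02  9.98076941e-01  1.42178115e-04]
```

View pics/a4s.png

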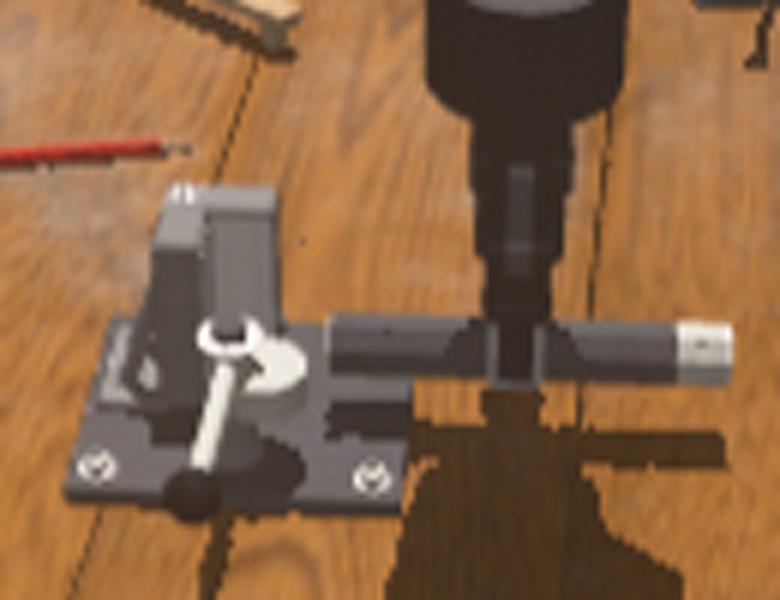

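View pics/a4t.png

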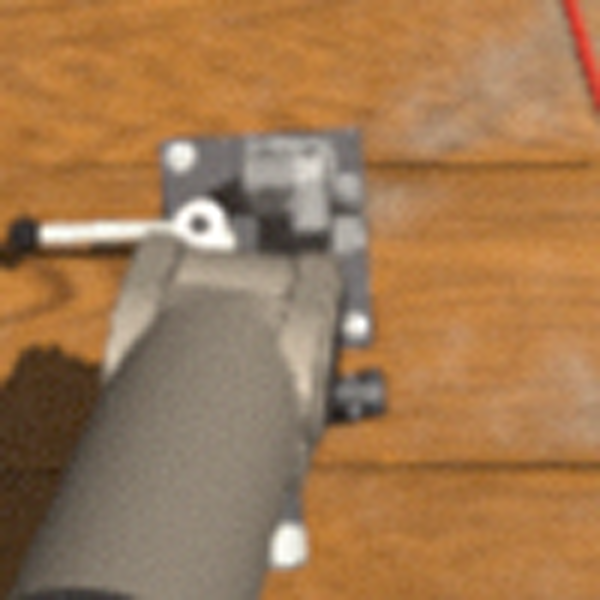

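Emit:
play_rows([
  [-1,0,0,-0.006,0],
  [-1,0,0,-0.012,0],
  [-1,0,0,-0.015,0],
  [-1,0,0,-0.017,0],
  [-1,0,0,-0.019,0],
  [-1,0,0,-0.02,0],
])

```text
clock: 8.65
tcp_pos: [0.5027, -0.001, 0.0205]
orientation: [-1.252, 1.181, 1.253]
contact_force: [-3.9, -2.3, 6.9]
grip_width: 0.0221
```

Foot is on the plate (load went from -5.8 to +6.9 N). I'll ease the grip and follow down so the head settles onto the bench.

Emit:
play_rows([
  [-1,0,0,0,0],
  [-1,0,0,-0.001,0],
  [-1,0,0,-0.003,0],
  [-1,0,0,-0.005,0],
  [-1,0,0,-0.006,0],
  [-1,0,0,-0.006,0],
], force=20)

```text
clock: 9.25
tcp_pos: [0.5023, -0.0009, 0.0183]
orientation: [-1.25, 1.18, 1.254]
contact_force: [-20.0, -0.5, 58.6]
grip_width: 0.0223
```

Run:
```python
from snap import *
snap("a5s","side",(180,170,310,270),6)
o=r.get_obs(); print(o["clock"],o["tcp_pos"],o["contact_force"],o["moment"],o["grip_width"])
```

```text
9.3 [ 0.50229953 -0.00093439  0.0182842 ] [-19.74909583  -1.76955031  57.34499815] [-0.10486785  3.79218175  0.01903473] 0.02198392376485343
```

View pics/a5s.png

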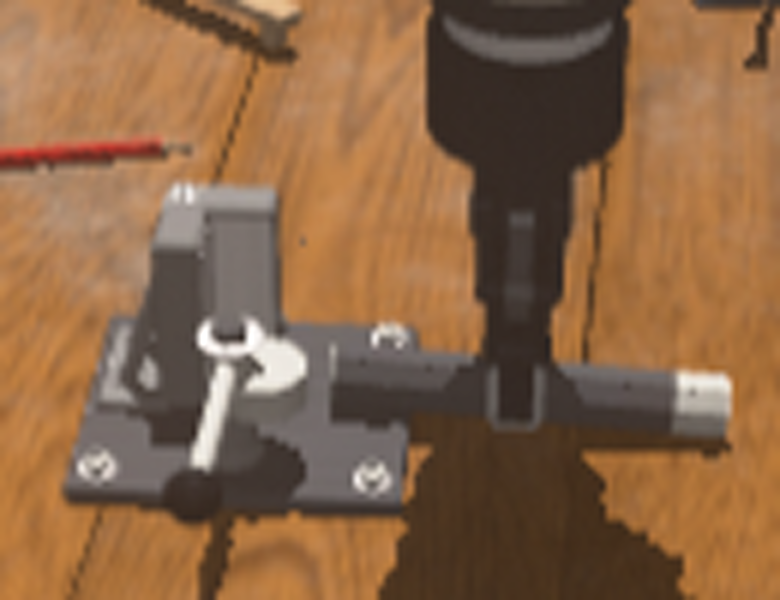

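Emit:
play_rows([
  [-1,0,0,0.002,0],
  [-1,0,0,0.004,0],
  [-1,0,0,0.004,0],
])

```text
clock: 9.6
tcp_pos: [0.5026, -0.0008, 0.019]
orientation: [-1.253, 1.18, 1.253]
contact_force: [-5.0, -1.9, 5.2]
grip_width: 0.0224
```

Emit:
play_rows([
  [-0.3,0,0,0,0],
  [-0.3,0,0,0,0],
  [-0.2,0,0,0,0],
  [-0.2,0,0,0,0],
])

```text
clock: 10.0
tcp_pos: [0.5036, -0.0002, 0.0183]
orientation: [-1.254, 1.18, 1.253]
contact_force: [-0.1, -0.0, -1.2]
grip_width: 0.0342
```

Run:
```python
from snap import *
snap("a6s","side",(180,170,310,270),6)
o=r.get_obs(); print(o["clock"],o["tcp_pos"],o["contact_force"],o["moment"],o["grip_width"])
```

```text
10.05 [ 5.03438734e-01 -3.01974308e-04  1.82587832e-02] [ 0.42157485 -0.75546712 -0.84865268] [-0.03949927 -0.00523796 -0.00650558] 0.03442728986070328
```

View pics/a6s.png

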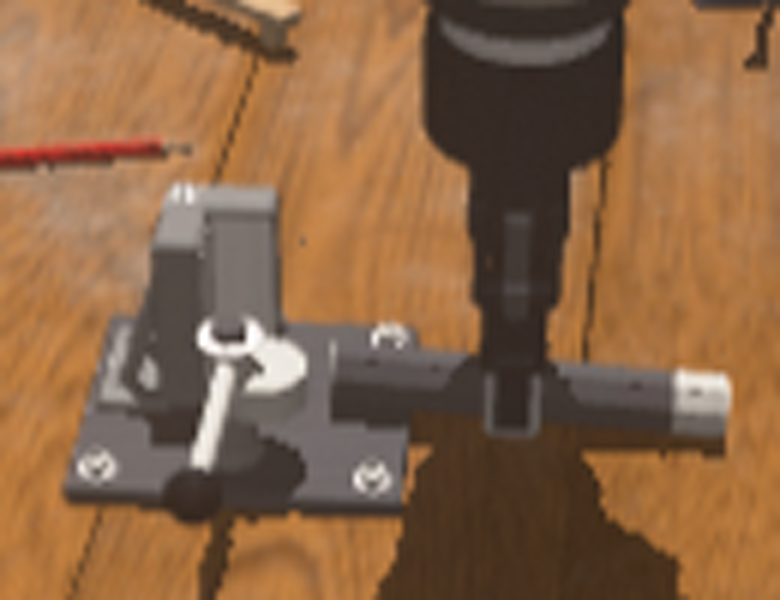

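Run:
```python
from h import *
f=r.grab_frame("side")
g=lambda a,b:[(a+.5)/6-.5+180,(b+.5)/6-.5+170]
# near-side face at y ~ +0.012 about bar; intersect rays with plane y=y0
def aty(uv,y):
    c=cam(f); d=(ray(f,[uv])@np.array(f["R"]))[0]; return c+d*((y-c[1])/d[1])
print("foot low",aty(g(331,418),.014),"foot top",aty(g(333,345),.008))
print("head low",aty(g(728,436),.004),"head mid",aty(g(730,405),.004))
print("tip",aty(g(513,435),.02))
```

```text
foot low [0.57627621 0.014      0.00710123] foot top [0.57607789 0.008      0.038791  ]
head low [0.41693648 0.004      0.00564955] head mid [0.41719477 0.004      0.02099308]
tip [0.50225871 0.02       0.01011626]
```

Emit:
play_rows([
  [-0.2,-0.015,-0.001,0,0],
  [-0.2,-0.035,-0.002,-0.003,0],
  [-0.2,-0.05,-0.003,-0.005,0],
  [-0.2,-0.056,-0.0035,-0.006,0],
  [-1,-0.056,-0.0035,-0.006,0],
  [-1,-0.056,-0.0035,-0.006,0],
  [-1,-0.056,-0.0035,-0.006,0],
  [-1,-0.056,-0.0035,-0.006,0],
], force=30)

```text
clock: 10.9
tcp_pos: [0.4461, -0.004, 0.0122]
orientation: [-1.252, 1.182, 1.255]
contact_force: [-4.5, -1.0, 5.2]
grip_width: 0.0229
```

Run:
```python
from snap import *
snap("a7s","side",(180,170,310,270),6)
o=r.get_obs(); print(o["clock"],o["tcp_pos"],o["contact_force"],o["moment"],o["grip_width"])
```

```text
10.95 [ 0.44617037 -0.00407622  0.01219233] [-5.82858936 -1.6932355   5.49014972] [-0.14449218  1.23835082 -0.10309443] 0.02302749252272085
```

View pics/a7s.png

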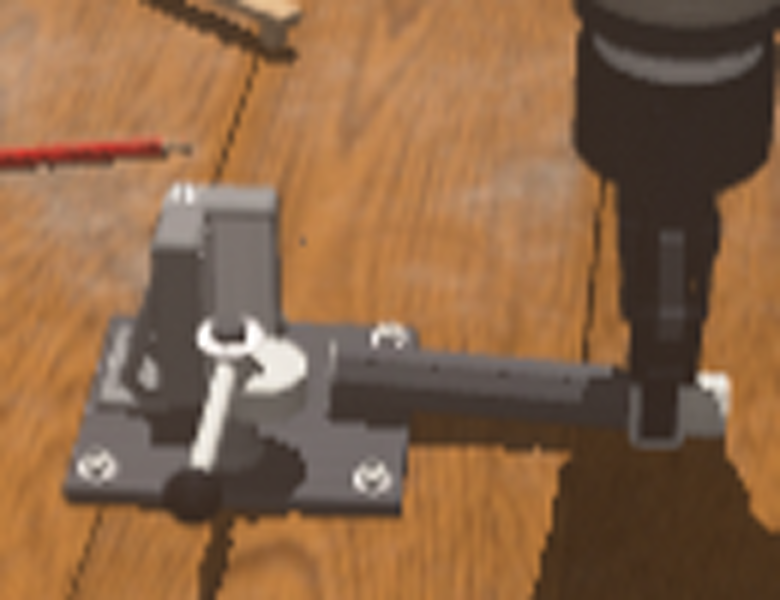

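Emit:
play_rows([
  [-1,0.001,0,0.006,0],
  [-1,0.002,0,0.012,0],
  [-1,0.003,0,0.018,0],
  [-1,0.0035,0,0.024,0],
  [-1,0.008,0.0005,0.024,0],
  [-1,0.013,0.0008,0.024,0],
  [-1,0.018,0.001,0.024,0],
  [-1,0.021,0.0013,0.024,0],
])

```text
clock: 11.75
tcp_pos: [0.4688, -0.0025, 0.0362]
orientation: [-1.254, 1.18, 1.253]
contact_force: [0.3, 0.1, -6.1]
grip_width: 0.0233
```

Run:
```python
from snap import *
snap("a8s","side",(180,170,310,270),6)
o=r.get_obs(); print(o["clock"],o["tcp_pos"],o["contact_force"],o["moment"],o["grip_width"])
```

```text
11.8 [ 0.46918765 -0.00248452  0.03617712] [ 1.14437203 -0.35968971 -4.78668669] [-0.00145491  0.1849368   0.01603225] 0.023281940214941753
```

View pics/a8s.png

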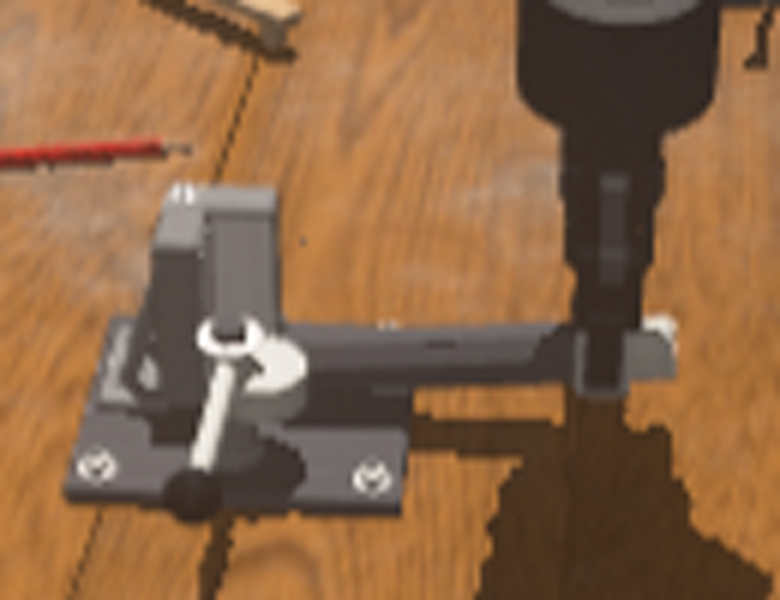

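```bash
cat > ov.py <<'E'
from snap import *
NX=np.array([.998,.061,0]); NY=np.array([-.061,.998,0]); SEAT=np.array([.613,.003,.008])
def barpts(mid,th):  # mid world, th tilt: u foot->head
    u=-NX*np.cos(th)+np.array([0,0,np.sin(th)]); n=NX*np.sin(th)+np.array([0,0,np.cos(th)])
    a=np.arange(8)*np.pi/4+np.pi/8; R=.012/np.cos(np.pi/8)
    return np.array([mid+s*.08*u+R*np.cos(t)*NY+R*np.sin(t)*n for s in(-1,1) for t in a])
def overlay(name,cam_,crop,s,mid,ths):
    f=r.grab_frame(cam_); im=cv2.resize(f["pixels"],None,fx=s,fy=s,interpolation=cv2.INTER_CUBIC)
    for th,col in ths:
        p=((proj(f,barpts(mid(th),th))+.5)*s-.5)
        P=p.astype(int)
        for k in (0,8):
            cv2.polylines(im,[P[k:k+8]],True,col,1)
        for k in range(8): cv2.line(im,tuple(P[k]),tuple(P[k+8]),col,1)
    c=[int(q*s) for q in crop]; cv2.imwrite(f"pics/{name}.png",im[c[1]:c[3],c[0]:c[2]])
E
python3 - <<'E'
from ov import *
o=r.get_obs(); t=np.array(o["tcp_pos"]); g=t+[0,0,.0018]
mid=lambda th: g-.051*(-NX*np.cos(th)+np.array([0,0,np.sin(th)]))
overlay("ov1","side",(180,170,310,270),6,mid,[(np.radians(4),(0,255,0)),(np.radians(8),(0,0,255))])
E
```

```text
(no output)
```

View pics/ov1.png

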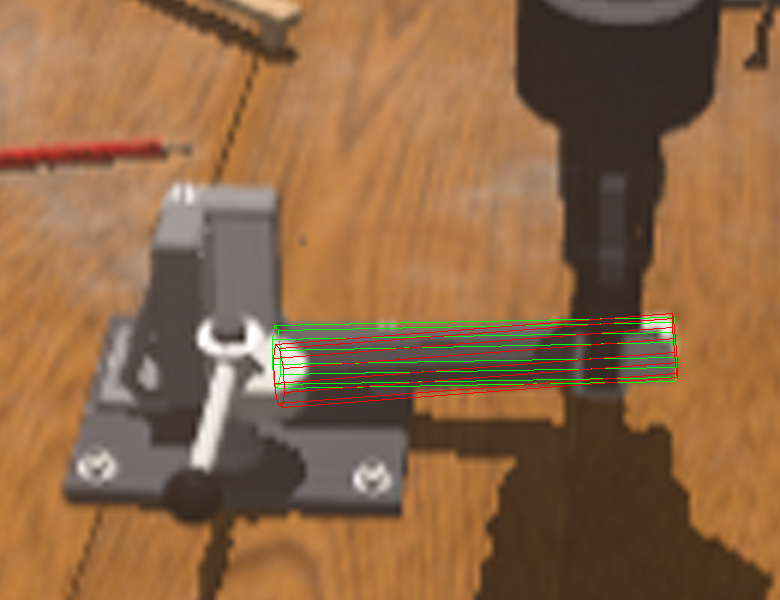

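Emit:
play_rows([
  [-1,0.003,0.0002,-0.003,0],
  [-1,0.008,0.0005,-0.006,0],
  [-1,0.012,0.0007,-0.0075,0],
  [-1,0.016,0.001,-0.0075,0],
  [-1,0.019,0.0012,-0.0075,0],
  [-1,0.021,0.0013,-0.0075,0],
])

```text
clock: 12.45
tcp_pos: [0.4895, -0.0013, 0.0289]
orientation: [-1.253, 1.18, 1.253]
contact_force: [-1.5, 0.2, -3.5]
grip_width: 0.0234
```

Emit:
play_rows([
  [-1,0.002,0.0001,0,0],
  [-1,0.004,0.0002,0,0],
  [-1,0.005,0.0003,0,0],
  [-1,0.006,0.0004,0,0],
])

```text
clock: 12.85
tcp_pos: [0.4951, -0.0009, 0.0288]
orientation: [-1.253, 1.18, 1.253]
contact_force: [-2.2, -0.3, -2.1]
grip_width: 0.0234
```

Run:
```python
from ov import *
o=r.get_obs(); t=np.array(o["tcp_pos"]); g=t+[0,0,.0018]; print(o["clock"],t,o["contact_force"],((g-SEAT)@NX,(g-SEAT)@NY))
mid=lambda th: g-.051*(-NX*np.cos(th)+np.array([0,0,np.sin(th)]))
overlay("ov2","side",(180,170,310,270),6,mid,[(np.radians(4),(0,255,0))])
snap("a9t","top",(180,140,280,240),6)
```

```text
12.85 [ 0.49507326 -0.00089224  0.02881869] [-2.20063396 -0.257804   -2.09485132] (np.float64(-0.11792831449961717), np.float64(0.003309074329496521))
```

View pics/ov2.png

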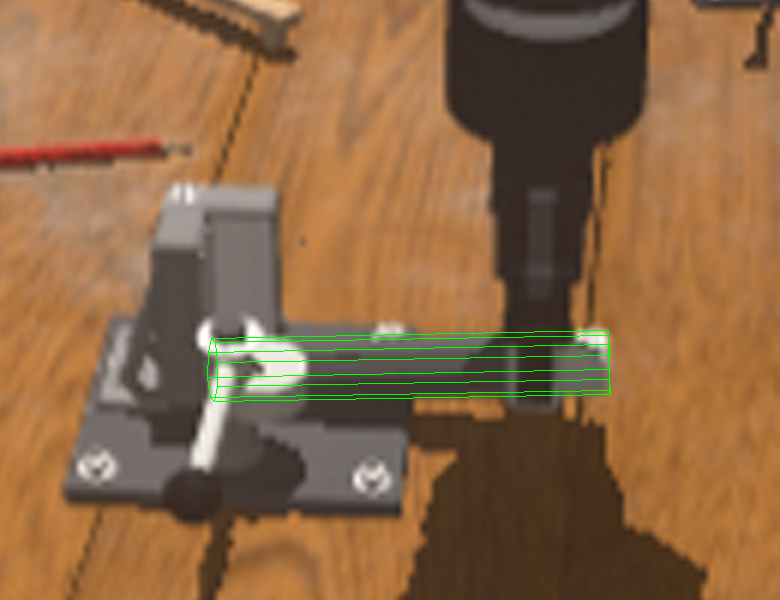

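View pics/a9t.png

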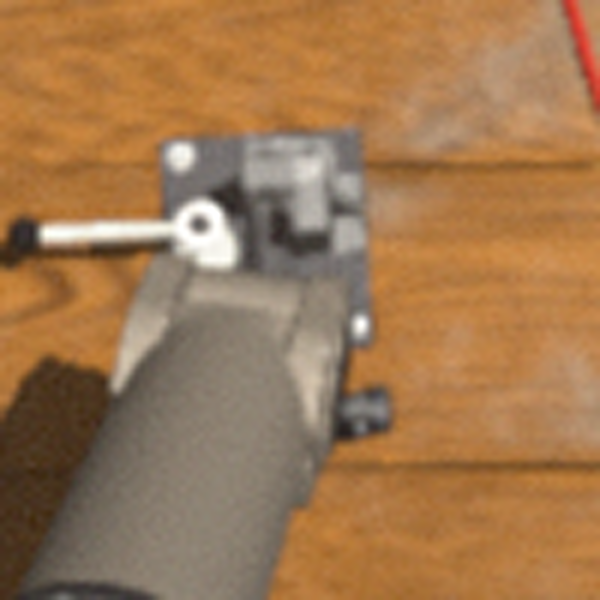

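Emit:
play_rows([
  [-1,0.002,0.0001,0,0],
  [-1,0.004,0.0002,0,0],
  [-1,0.004,0.0002,0,0],
])

```text
clock: 13.25
tcp_pos: [0.4956, -0.0009, 0.0279]
orientation: [-1.25, 1.185, 1.259]
contact_force: [-8.3, -0.1, -0.9]
grip_width: 0.0235
```

Emit:
play_rows([
  [-1,0,0,0,0],
  [-1,0.0005,0,0.011,0],
  [-1,0.002,0.0001,0.024,0],
  [-1,0.0045,0.0002,0.035,0],
  [-1,0.008,0.0004,0.045,0],
  [-1,0.008,0.0004,0.045,0],
], force=20)

```text
clock: 13.85
tcp_pos: [0.5076, -0.0003, 0.0755]
orientation: [-1.253, 1.179, 1.253]
contact_force: [-6.9, -0.6, -2.6]
grip_width: 0.0233
```

```bash
cat > look.py <<'E'
import sys
from ov import *
name=sys.argv[1]; angs=[float(a) for a in sys.argv[2:]]
o=r.get_obs(); t=np.array(o["tcp_pos"]); g=t+[0,0,.0018]; print(o["clock"],t.round(4),np.round(o["contact_force"],1),np.round(o["moment"],2),round(o["grip_width"],4),"nest xy",(g-SEAT)@NX.round(4),(g-SEAT)@NY.round(4))
mid=lambda th: g-.051*(-NX*np.cos(th)+np.array([0,0,np.sin(th)]))
overlay(name,"side",(180,120,310,270),5,mid,[(np.radians(a),c) for a,c in zip(angs,[(0,255,0),(0,0,255)])])
E
python3 look.py ov3 25
```

```text
13.85 [ 5.076e-01 -3.000e-04  7.550e-02] [-6.9 -0.6 -2.6] [-0.1   1.42  0.02] 0.0233 nest xy -0.10542582665357558 0.0031789542320169043
```

View pics/ov3.png

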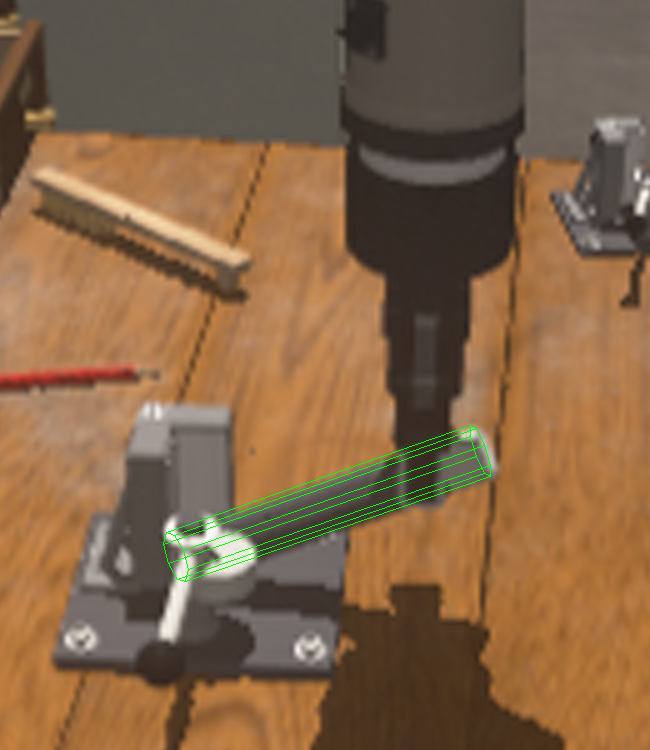

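Emit:
play_rows([
  [-1,0.0044,0.0003,0.0097,0],
  [-1,0.0096,0.0006,0.0188,0],
  [-1,0.0157,0.001,0.0272,0],
  [-1,0.0227,0.0014,0.0349,0],
  [-1,0.0304,0.0018,0.0419,0],
  [-1,0.0389,0.0024,0.048,0],
  [-1,0.0389,0.0024,0.048,0],
])

```text
clock: 14.6
tcp_pos: [0.5488, 0.0024, 0.1231]
orientation: [-1.256, 1.177, 1.25]
contact_force: [0.1, 0.2, -5.6]
grip_width: 0.0232
```

```bash
python3 look.py ov4 55
```

```text
14.6 [0.5488 0.0024 0.1231] [ 0.1  0.2 -5.6] [-0.    0.23  0.02] 0.0232 nest xy -0.064071972549403 0.003269355788627147
```

View pics/ov4.png

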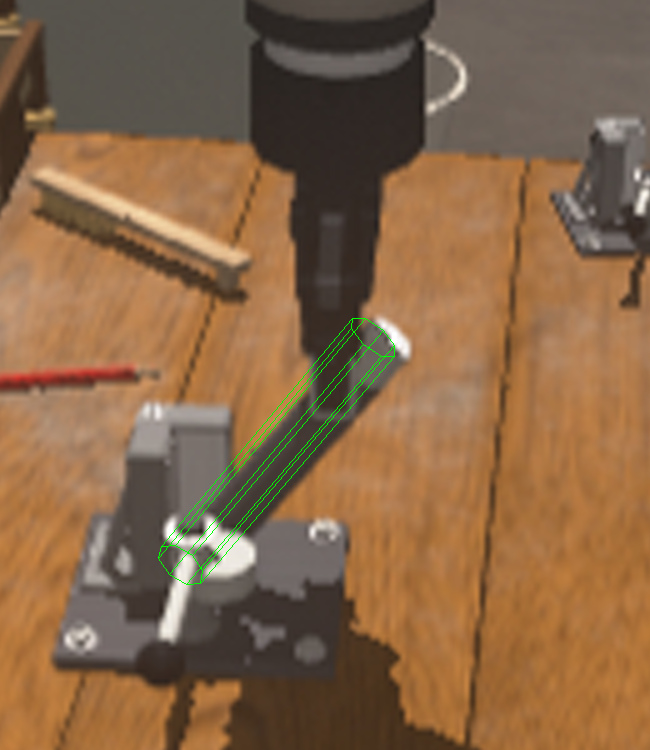

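```bash
cat >> ov.py <<'E'
def show(name,mid,ths,crop=(180,120,310,270),s=5):
    overlay(name,"side",crop,s,lambda th:mid,[(th,c) for th,c in ths])
E
python3 - <<'E'
from ov import *
# ladder-constrained model: foot lower edge on plate, foot upper edge on back wall (wall at x=12+dx)
f=r.grab_frame("side")
im=cv2.resize(f["pixels"],None,fx=5,fy=5,interpolation=cv2.INTER_CUBIC)
def mid(x0,z0,y,th):
    u=-NX*np.cos(th)+np.array([0,0,np.sin(th)]); n=NX*np.sin(th)+np.array([0,0,np.cos(th)])
    return SEAT+NX*x0+NY*y+np.array([0,0,z0])+.08*u+.012*n
for th,x0,z0,c in [(52,-.007,0,(0,255,0)),(52,-.014,.0,(0,0,255))]:
    th=np.radians(th); P=((proj(f,barpts(mid(x0,z0,.003,th),th))+.5)*5-.5).astype(int)
    for k in (0,8): cv2.polylines(im,[P[k:k+8]],True,c,1)
    for k in range(8): cv2.line(im,tuple(P[k]),tuple(P[k+8]),c,1)
cv2.imwrite("pics/ov5.png",im[600:1350,900:1550])
E
```

```text
(no output)
```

View pics/ov5.png

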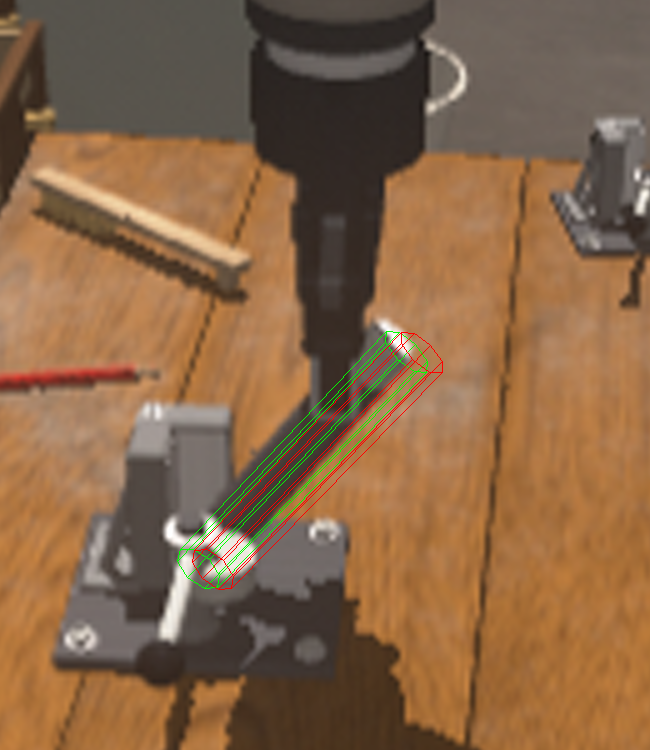

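Emit:
play_rows([
  [-1,0.0,0,-0.0005,0],
  [-1,0.0045,0.0003,0.002,0],
  [-1,0.009,0.0005,0.0045,0],
  [-1,0.0138,0.0008,0.0068,0],
  [-1,0.0186,0.0011,0.0087,0],
  [-1,0.0186,0.0011,0.0087,0],
])

```text
clock: 15.3
tcp_pos: [0.5656, 0.0033, 0.1309]
orientation: [-1.254, 1.179, 1.253]
contact_force: [-1.8, -0.8, -4.0]
grip_width: 0.0234
```

```bash
cat > look2.py <<'E'
import sys
from ov import *
name=sys.argv[1]; a=sys.argv[2:]
o=r.get_obs(); t=np.array(o["tcp_pos"]); print(o["clock"],t.round(4),np.round(o["contact_force"],1),np.round(o["moment"],2),round(o["grip_width"],4),"nest xy",((t-SEAT)@NX).round(4),((t-SEAT)@NY).round(4))
f=r.grab_frame("side")
im=cv2.resize(f["pixels"],None,fx=5,fy=5,interpolation=cv2.INTER_CUBIC)
def mid(x0,z0,y,th):
    u=-NX*np.cos(th)+np.array([0,0,np.sin(th)]); n=NX*np.sin(th)+np.array([0,0,np.cos(th)])
    return SEAT+NX*x0+NY*y+np.array([0,0,z0])+.08*u+.012*n
for q in a:
    th=np.radians(float(q)); x0=.014-.024*np.sin(th); c=(0,255,0)
    P=((proj(f,barpts(mid(x0,0,.003,th),th))+.5)*5-.5).astype(int)
    for k in (0,8): cv2.polylines(im,[P[k:k+8]],True,c,1)
    for k in range(8): cv2.line(im,tuple(P[k]),tuple(P[k+8]),c,1)
p=((proj(f,t)+.5)*5-.5).astype(int)[0]; cv2.circle(im,tuple(p),3,(0,0,255),-1)
cv2.imwrite(f"pics/{name}.png",im[600:1350,900:1550])
E
python3 look2.py ov6 65
```

```text
15.3 [0.5656 0.0033 0.1309] [-1.8 -0.8 -4. ] [-0.07  0.45  0.01] 0.0234 nest xy -0.0473 0.0032
```

View pics/ov6.png

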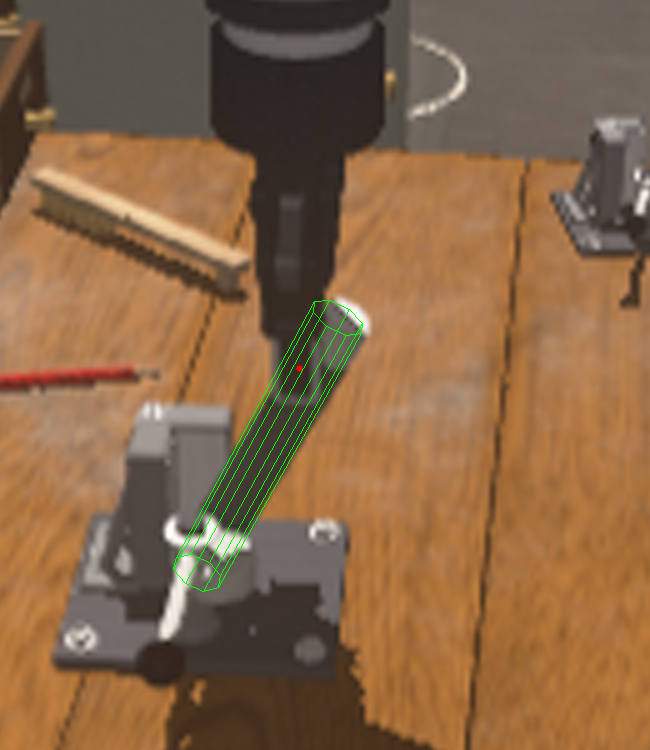

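Emit:
play_rows([
  [-1,0.005,0.0003,0.0018,0],
  [-1,0.011,0.0006,0.0035,0],
  [-1,0.0165,0.001,0.0048,0],
  [-1,0.022,0.0013,0.0058,0],
  [-1,0.028,0.0017,0.0066,0],
  [-1,0.033,0.002,0.0072,0],
  [-1,0.033,0.002,0.0072,0],
])

```text
clock: 16.05
tcp_pos: [0.5984, 0.0053, 0.1377]
orientation: [-1.254, 1.18, 1.253]
contact_force: [-1.1, -0.2, -4.3]
grip_width: 0.0231
```

```bash
python3 look2.py ov7 80
```

```text
16.05 [0.5984 0.0053 0.1377] [-1.1 -0.2 -4.3] [0.02 0.51 0.08] 0.0231 nest xy -0.0145 0.0032
```

View pics/ov7.png

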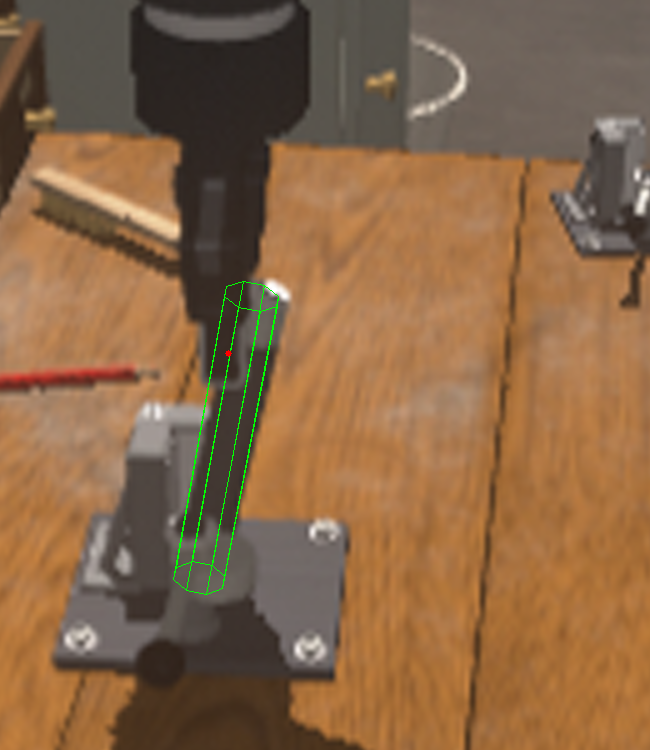

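Emit:
play_rows([
  [-1,0,0,0,0],
  [-1,0.004,0.0002,0.0002,0],
  [-1,0.008,0.0005,0.0003,0],
  [-1,0.012,0.0007,0.0003,0],
  [-1,0.012,0.0007,0.0003,0],
], force=30)

```text
clock: 16.6
tcp_pos: [0.6099, 0.0059, 0.1379]
orientation: [-1.253, 1.18, 1.254]
contact_force: [-3.7, -1.3, -4.2]
grip_width: 0.0232
```

```bash
python3 look2.py ov8 85
```

```text
16.6 [0.6099 0.0059 0.1379] [-3.7 -1.3 -4.2] [-0.01  0.88 -0.02] 0.0232 nest xy -0.0029 0.0031
```

View pics/ov8.png

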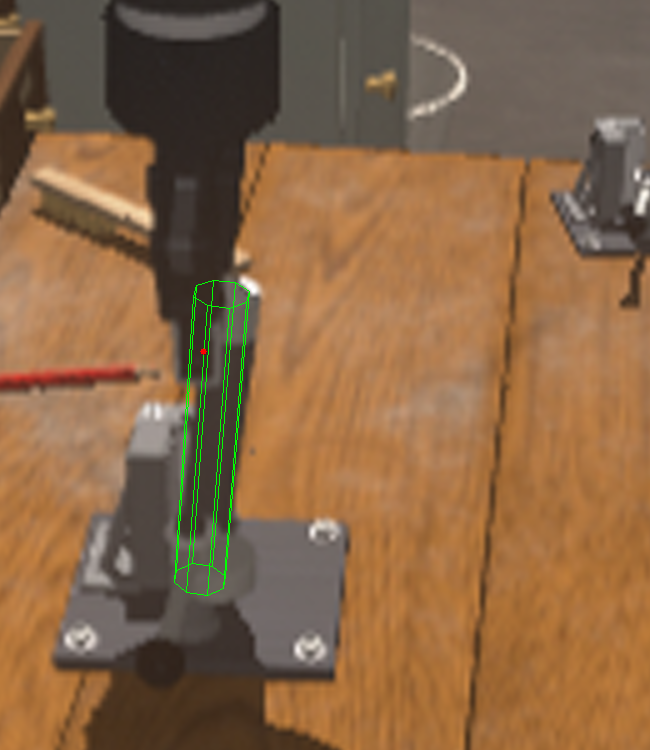

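Emit:
play_rows([
  [-1,0.003,0.0002,0,0],
  [-1,0.006,0.0004,0,0],
  [-1,0.009,0.0005,-0.0003,0],
  [-1,0.009,0.0005,-0.0003,0],
])

```text
clock: 17.05
tcp_pos: [0.6189, 0.0065, 0.1377]
orientation: [-1.254, 1.18, 1.253]
contact_force: [-3.5, -0.1, -3.6]
grip_width: 0.0236
```

```bash
python3 look2.py ov9 88
python3 - <<'E'
from snap import *
snap("b1t","top",(180,140,280,240),6)
E
```

```text
17.05 [0.6189 0.0065 0.1377] [-3.5 -0.1 -3.6] [ 0.03  0.96 -0.06] 0.0236 nest xy 0.0061 0.0031
```

View pics/ov9.png

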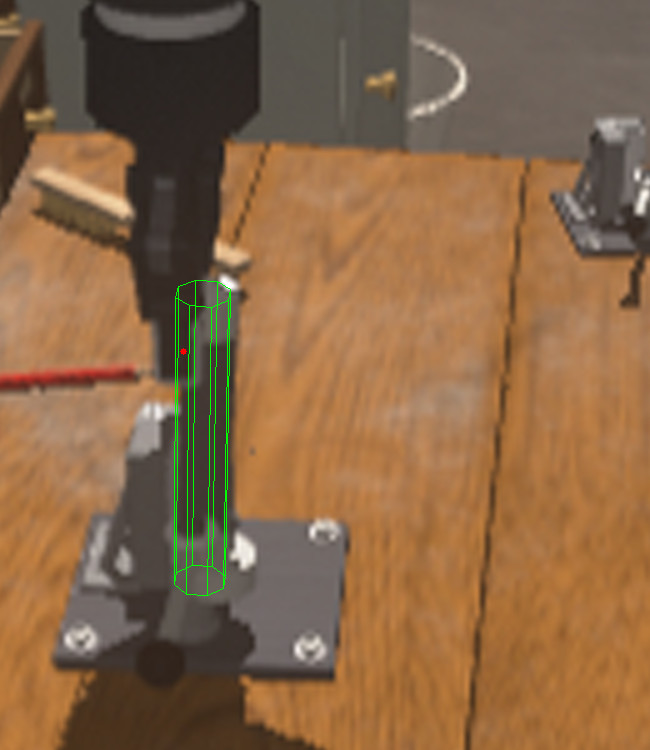

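View pics/b1t.png

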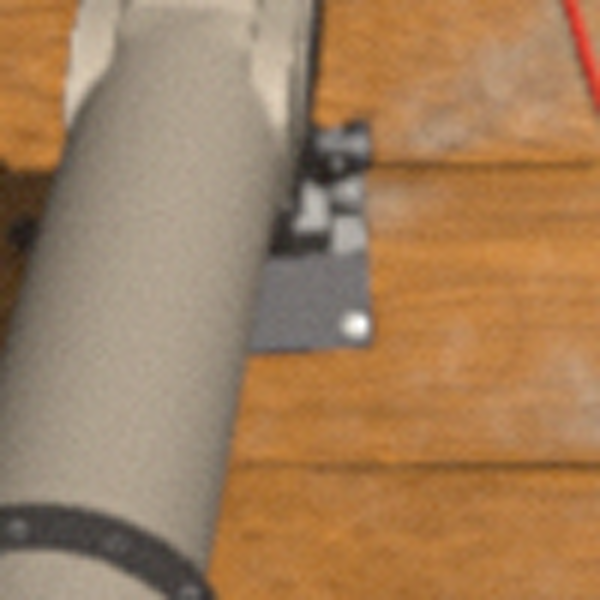

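Emit:
play_rows([
  [-0.35,0,0,0,0],
  [-0.35,0,0,0,0],
  [-0.3,0,0,0,0],
  [-0.2,0,0,0,0],
  [-0.2,0,0,0,0],
])

```text
clock: 17.65
tcp_pos: [0.619, 0.0064, 0.138]
orientation: [-1.254, 1.179, 1.253]
contact_force: [-0.9, -0.7, -0.3]
grip_width: 0.0341
```

```bash
python3 look2.py ov10 90
```

```text
17.65 [0.619  0.0064 0.138 ] [-0.9 -0.7 -0.3] [ 0.06 -0.01  0.04] 0.0341 nest xy 0.0062 0.0031
```

View pics/ov10.png

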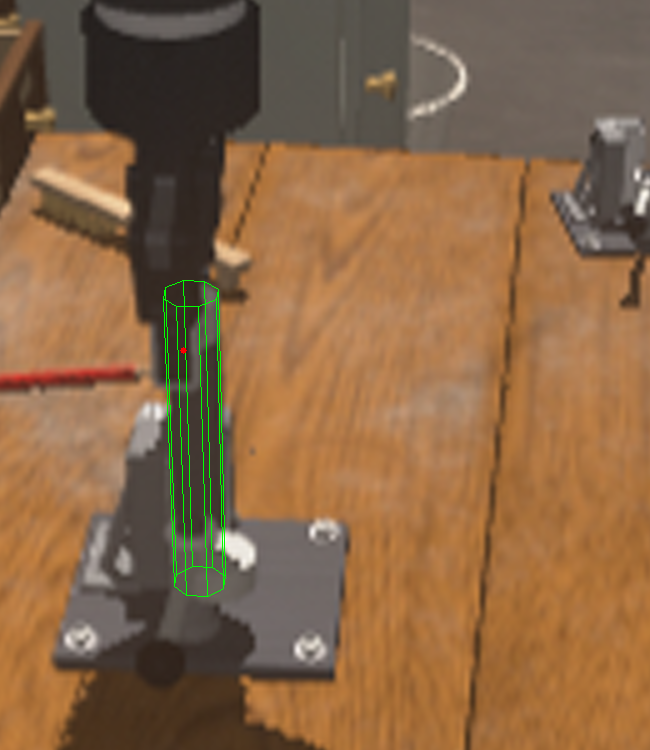

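Emit:
play_rows([
  [-0.2,-0.005,-0.0003,0,0],
  [-0.2,-0.005,-0.0003,0,0],
  [-1,-0.005,-0.0003,0,0],
  [-1,-0.005,-0.0003,0,0],
  [-1,-0.005,-0.0003,0,0],
  [-1,-0.005,-0.0003,0,0],
], force=30)

```text
clock: 18.3
tcp_pos: [0.6135, 0.0061, 0.1378]
orientation: [-1.253, 1.18, 1.254]
contact_force: [-1.4, 0.1, 1.7]
grip_width: 0.0237
```

Now slide towards the side wall (-y in the nest frame) in small steps until it touches.

Emit:
play_rows([
  [-1,0,-0.001,0,0],
  [-1,0,-0.002,0,0],
  [-1,0,-0.003,0,0],
  [-1,0,-0.003,0,0],
])

```text
clock: 18.7
tcp_pos: [0.6137, 0.0046, 0.1378]
orientation: [-1.253, 1.178, 1.255]
contact_force: [-1.8, 6.6, 2.9]
grip_width: 0.0233
```

Emit:
play_rows([
  [-1,0,-0.001,0,0],
  [-1,0,-0.002,0,0],
  [-1,0,-0.003,0,0],
  [-1,0,-0.003,0,0],
])

```text
clock: 19.1
tcp_pos: [0.6139, 0.0016, 0.1378]
orientation: [-1.253, 1.178, 1.255]
contact_force: [-0.7, 7.7, 2.3]
grip_width: 0.0235
```

```bash
python3 look2.py ov11 90
python3 - <<'E'
from snap import *
snap("b2s","side",(190,175,250,265),9)
E
```

```text
19.1 [0.6139 0.0016 0.1378] [-0.7  7.7  2.3] [1.64 0.2  0.05] 0.0235 nest xy 0.0008 -0.0014
```

View pics/b2s.png

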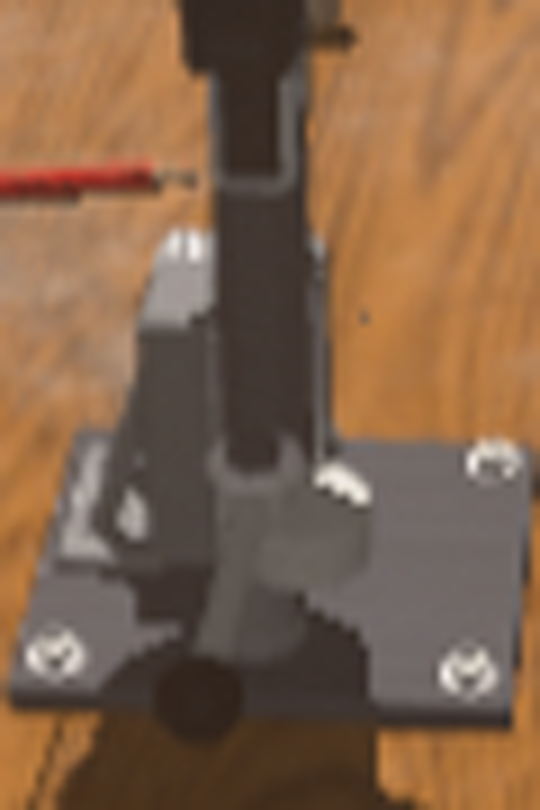

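Emit:
play_rows([
  [-1,0,-0.001,0,0],
  [-1,0,-0.002,0,0],
  [-1,0,-0.003,0,0],
  [-1,0,-0.003,0,0],
])

```text
clock: 19.6
tcp_pos: [0.6139, 0.0012, 0.1378]
orientation: [-1.252, 1.175, 1.257]
contact_force: [-1.4, 10.0, 4.1]
grip_width: 0.0235
```

Emit:
play_rows([
  [-1,0.001,0,0,0],
  [-1,0.002,0,0,0],
  [-1,0.003,0,0,0],
  [-1,0.003,0,0,0],
])

```text
clock: 20.0
tcp_pos: [0.6145, 0.0012, 0.1378]
orientation: [-1.249, 1.179, 1.261]
contact_force: [-9.6, 12.1, 11.7]
grip_width: 0.0234
```

```bash
python3 look2.py ov12 90
python3 - <<'E'
from snap import *
snap("b3s","side",(190,175,250,265),9)
E
```

```text
20.0 [0.6145 0.0012 0.1378] [-9.6 12.1 11.7] [ 3.07  2.13 -0.07] 0.0234 nest xy 0.0014 -0.0019
```

View pics/ov12.png

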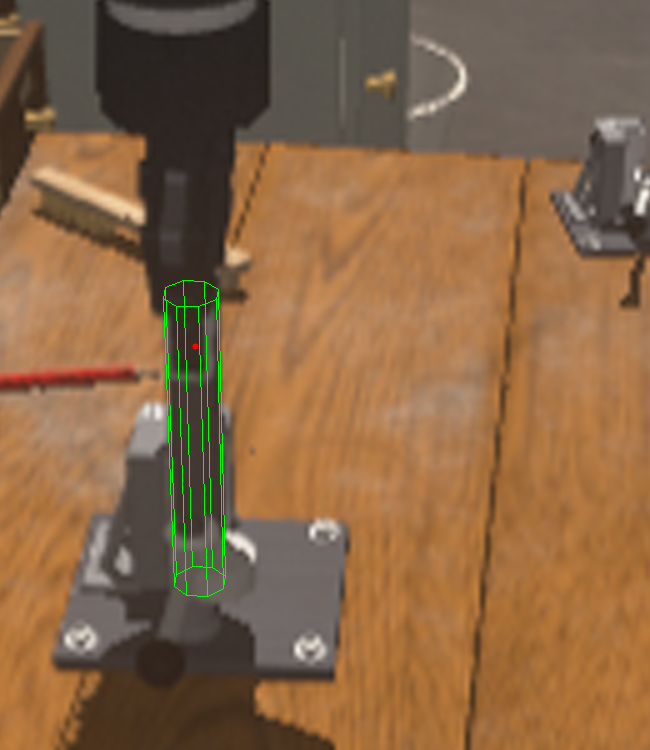

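Emit:
play_rows([
  [-1,-0.001,0.0015,0,0],
  [-1,-0.0015,0.003,0,0],
  [-1,-0.0015,0.0035,0,0],
  [-0.4,-0.0015,0.0035,0,0],
  [-0.3,-0.0015,0.0035,0,0],
  [-0.2,-0.0015,0.0035,0,0],
  [0,-0.0015,0.0035,0,0],
])

```text
clock: 20.8
tcp_pos: [0.6151, -0.0006, 0.1376]
orientation: [-1.254, 1.181, 1.252]
contact_force: [0.6, 0.6, 0.3]
grip_width: 0.0425
```

```bash
python3 look2.py ov13 90
```

```text
20.8 [ 6.151e-01 -6.000e-04  1.376e-01] [0.6 0.6 0.3] [ 0.01  0.02 -0.  ] 0.0425 nest xy 0.0019 -0.0037
```

View pics/ov13.png

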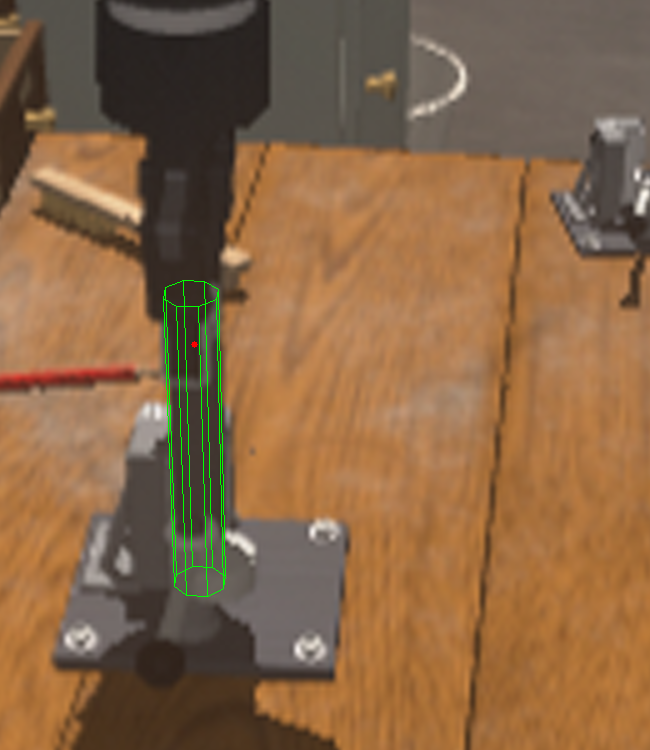

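Emit:
play_rows([
  [0,0,0.001,0.02,0],
  [0,0,0.001,0.055,0],
  [0,0,0.001,0.085,0],
  [-1,0.005,0.03,0.09,0],
  [-1,0.012,0.07,0.09,0],
  [-1,0.02,0.1,0.085,0],
  [-1,0.02,0.117,0.06,0],
  [-1,0.02,0.117,0.02,0],
  [-1,0.02,0.117,-0.02,0],
  [-1,0.02,0.117,-0.02,0],
])

```text
clock: 21.85
tcp_pos: [0.631, 0.1168, 0.1123]
orientation: [-1.251, 1.189, 1.26]
contact_force: [-1.0, 0.3, -0.5]
grip_width: 0.0
```

Run:
```python
from snap import *
snap("c1s","side",(170,120,270,270),5)
f=snap("c1t","top",(160,130,260,230),6)
o=r.get_obs(); print(o["clock"],o["tcp_pos"],o["contact_force"],o["grip_width"])
```

```text
21.95 [0.63515948 0.1169435  0.1179687 ] [ 0.70320122 -0.06352002  1.21144583] 1.6016916923160243e-05
```

View pics/c1s.png

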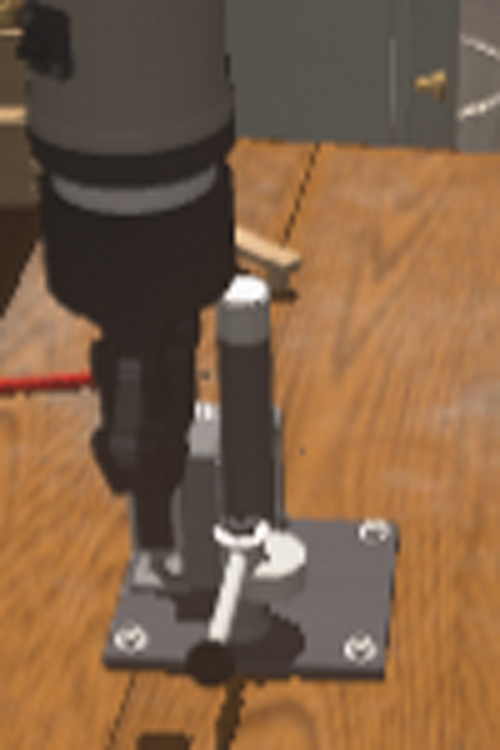

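View pics/c1t.png

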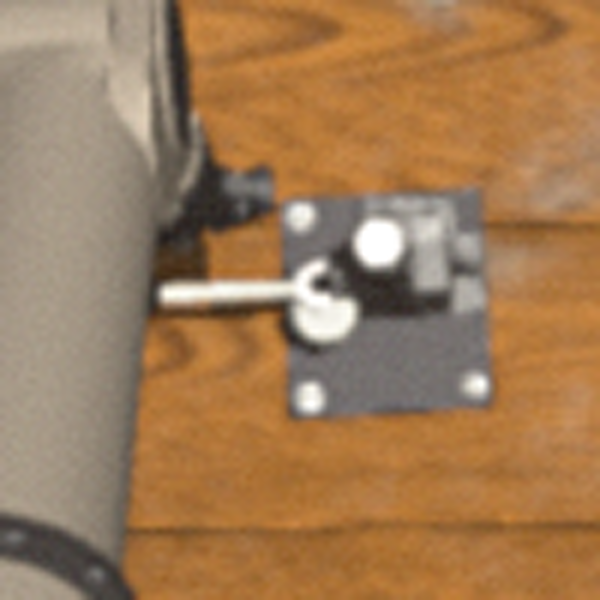

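Run:
```python
import numpy as np
pv=np.array([.6105,.0432]); c0=np.array([.635,.117])
for ph in [92,100,108,116,124,132,140,148,156,164,172,180,184,188,192]:
    p=np.radians(ph); d=(11*abs(np.sin(p))+14.5*abs(np.cos(p))+4.5)/1000
    if ph==92: d+=0.0
    c=pv+.072*np.array([np.cos(p),np.sin(p)])+d*np.array([np.sin(p),-np.cos(p)])
    print(ph,(c-c0).round(4))
```

```text
92 [-0.011  -0.0013]
100 [-0.0194  0.0002]
108 [-0.0283  0.0007]
116 [-0.0374  0.    ]
124 [-0.0467 -0.002 ]
132 [-0.056  -0.0053]
140 [-0.0651 -0.0101]
148 [-0.0736 -0.0165]
156 [-0.0812 -0.0242]
164 [-0.0878 -0.0333]
172 [-0.093  -0.0436]
180 [-0.0965 -0.0548]
184 [-0.0977 -0.0591]
188 [-0.0986 -0.0636]
192 [-0.0993 -0.0683]
```

Emit:
play_rows([
  [-1,0,0,-0.03,0],
  [-1,0,0,-0.055,0],
  [-1,0,0,-0.06,0],
  [-1,0,0,-0.06,0],
])

```text
clock: 22.35
tcp_pos: [0.6361, 0.1174, 0.0592]
orientation: [-1.254, 1.179, 1.252]
contact_force: [0.0, 0.3, 0.2]
grip_width: 0.0
```

Emit:
play_rows([
  [-1,-0.006,0,0,0],
  [-1,-0.012,-0.001,0,0],
  [-1,-0.0194,0.0,0,0],
  [-1,-0.0283,0.0007,0,0],
  [-1,-0.0374,0,0,0],
  [-1,-0.0467,-0.002,0,0],
  [-1,-0.0467,-0.002,0,0],
])

```text
clock: 23.05
tcp_pos: [0.5864, 0.1153, 0.0575]
orientation: [-1.252, 1.182, 1.255]
contact_force: [0.9, 0.2, -0.3]
grip_width: 0.0003
```

Run:
```python
from snap import *
snap("c2s","side",(170,120,290,270),5)
o=r.get_obs(); print(o["clock"],o["tcp_pos"],o["contact_force"],o["grip_width"])
```

```text
23.1 [0.58719122 0.11549087 0.0575775 ] [ 0.35596207 -0.0473017   0.18044457] 6.744013330512019e-05
```

View pics/c2s.png

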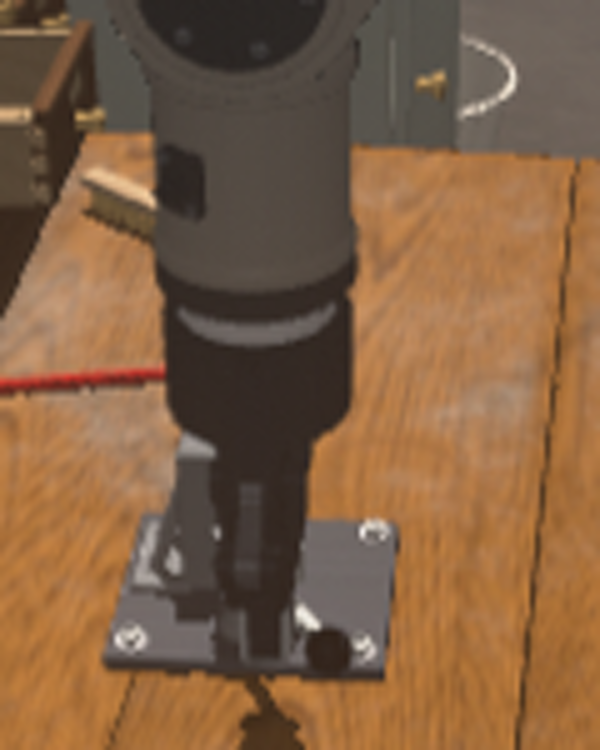

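Lever is moving (ball now at about (328,650) in the crop). I'll keep going around.

Emit:
play_rows([
  [-1,-0.0093,-0.0033,0,0],
  [-1,-0.0184,-0.0081,0,0],
  [-1,-0.0269,-0.0145,0,0],
  [-1,-0.0345,-0.0222,0,0],
  [-1,-0.0411,-0.0313,0,0],
  [-1,-0.0463,-0.0416,0,0],
  [-1,-0.0463,-0.0416,0,0],
])

```text
clock: 23.8
tcp_pos: [0.5418, 0.0726, 0.058]
orientation: [-1.252, 1.181, 1.252]
contact_force: [-0.1, -0.1, 1.0]
grip_width: 0.0
```

Run:
```python
from snap import *
snap("c3s","side",(170,120,290,270),5)
o=r.get_obs(); print(o["clock"],o["tcp_pos"],o["contact_force"],o["grip_width"])
```

```text
23.85 [0.54154425 0.07295372 0.05781993] [ 0.55865891 -0.20842055 -0.63136719] 0.00014902268192577289
```

View pics/c3s.png

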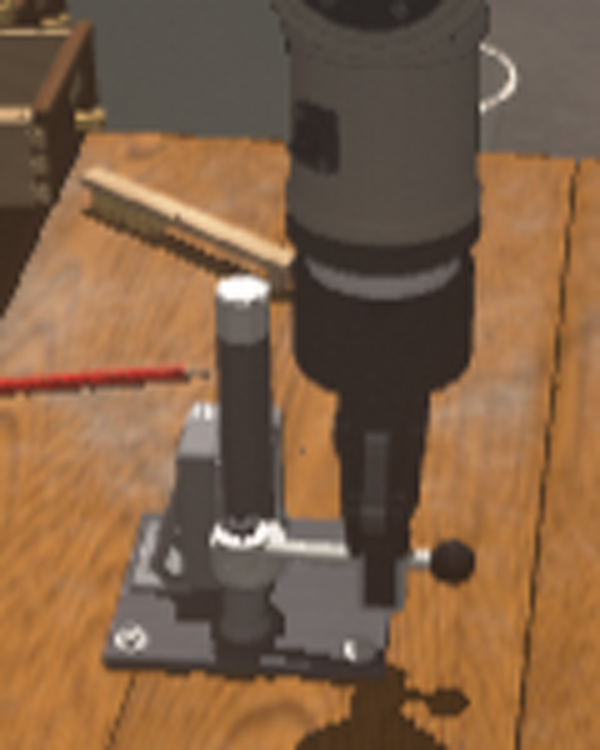

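Emit:
play_rows([
  [-1,-0.0025,-0.006,0,0],
  [-1,-0.0035,-0.0112,0,0],
  [-1,-0.0047,-0.0155,0,0],
  [-1,-0.0055,-0.02,0,0],
  [-1,-0.006,-0.023,0,0],
])

```text
clock: 24.35
tcp_pos: [0.5383, 0.0566, 0.0583]
orientation: [-1.254, 1.17, 1.256]
contact_force: [6.5, 19.9, -2.7]
grip_width: 0.0002
```

Run:
```python
from snap import *
f=snap("c4s","side",(170,120,290,270),5)
o=r.get_obs(); print(o["clock"],o["tcp_pos"],o["contact_force"],o["grip_width"])
for d in r.pinpoint(f,"lever_ball")[:2]: print(d["conf"],atz(f,px(d),.065))
g=snap("c4t","top",(160,130,260,230),6)
for d in r.pinpoint(g,"lever_ball")[:2]: print(d["conf"],px(d),atz(g,px(d),.065))
```

```text
24.4 [0.53835668 0.05682282 0.058314  ] [ 5.35534252 15.7766459  -2.66693568] 0.00013517878098985039
0.74 [[0.5092197  0.02623891 0.065     ]]
0.51 [[ 0.39908749 -0.29636812  0.065     ]]
0.56 [324.7104 237.6192] [[ 0.3982359  -0.33296105  0.065     ]]
0.54 [213.504 206.016] [[0.50834993 0.04040276 0.065     ]]
```

View pics/c4s.png

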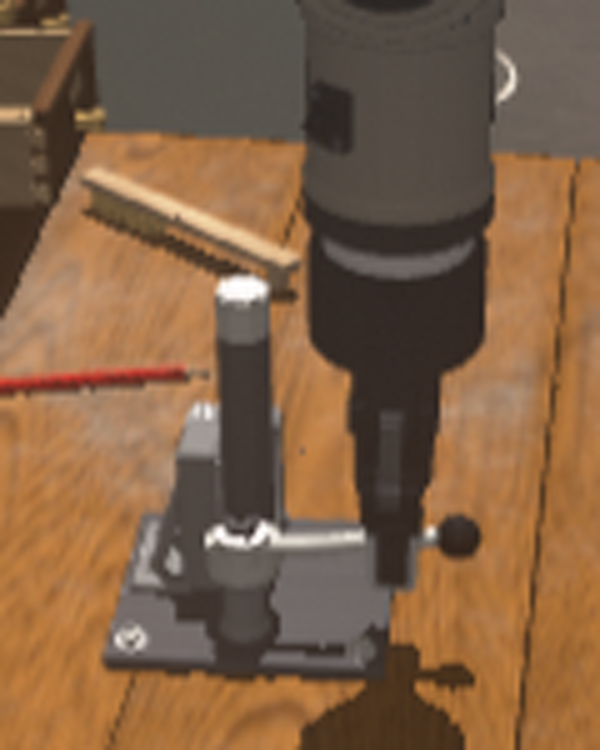

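View pics/c4t.png

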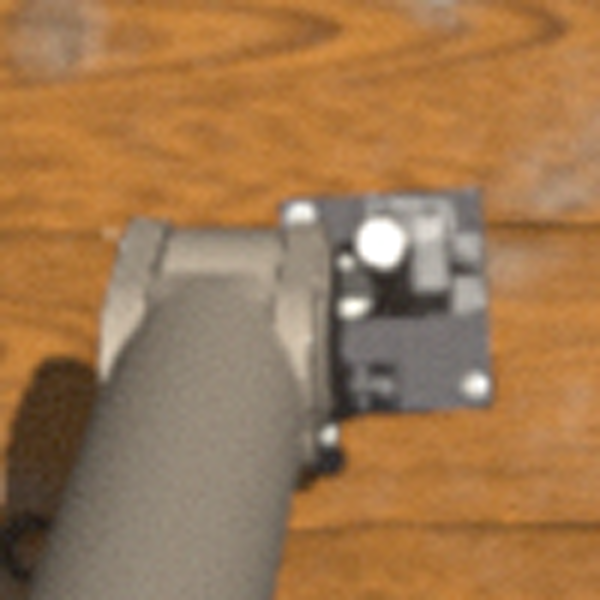

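Emit:
play_rows([
  [-1,-0.0003,-0.003,0,0],
  [-1,-0.0005,-0.006,0,0],
  [-1,-0.0005,-0.008,0,0],
  [-1,-0.0005,-0.008,0,0],
])

```text
clock: 24.95
tcp_pos: [0.5383, 0.0562, 0.0585]
orientation: [-1.254, 1.162, 1.264]
contact_force: [5.4, 31.2, -3.0]
grip_width: -0.0002
```

Emit:
play_rows([
  [-1,0,0.008,0,0],
  [-1,0,0.016,0,0],
  [-1,0,0.03,0,0],
  [-1,0,0.04,0.03,0],
  [-1,0,0.06,0.07,0],
  [-1,-0.02,0.1,0.11,0],
  [-1,-0.04,0.15,0.13,0],
  [-1,-0.06,0.2,0.14,0],
  [-1,-0.07,0.245,0.15,0],
  [-1,-0.07,0.245,0.15,0],
])

```text
clock: 25.95
tcp_pos: [0.4632, 0.2934, 0.2085]
orientation: [-1.256, 1.176, 1.259]
contact_force: [0.8, -0.4, -0.3]
grip_width: 0.0001
```

Run:
```python
from m import *
o=r.get_obs(); print(o["clock"],o["tcp_pos"],o["contact_force"])
f,g=fs["side"],fs["top"]
cv2.imwrite("pics/d1s.png",cv2.resize(f["pixels"],(800,600),interpolation=cv2.INTER_CUBIC))
cv2.imwrite("pics/d1s2.png",cv2.resize(f["pixels"][165:265,180:280],None,fx=6,fy=6,interpolation=cv2.INTER_CUBIC))
cv2.imwrite("pics/d1t.png",cv2.resize(g["pixels"][150:220,180:260],None,fx=9,fy=9,interpolation=cv2.INTER_CUBIC))
for n,q in fs.items():
    for d in r.pinpoint(q,"lever_ball")[:2]: print(n,d["conf"],px(d),atz(q,px(d),.065))
```

```text
26.05 [0.46395356 0.2914953  0.20785598] [0.27250552 0.24460002 0.61204713]
side 0.9 [260.7104 225.9072] [[0.51277873 0.03277415 0.065     ]]
side 0.49 [309.0944 163.5072] [[ 0.40084953 -0.30316936  0.065     ]]
top 0.54 [322.4064 234.7008] [[ 0.40812592 -0.32544266  0.065     ]]
top 0.53 [212.224  203.4048] [[0.51726011 0.04478682 0.065     ]]
```

View pics/d1s2.png

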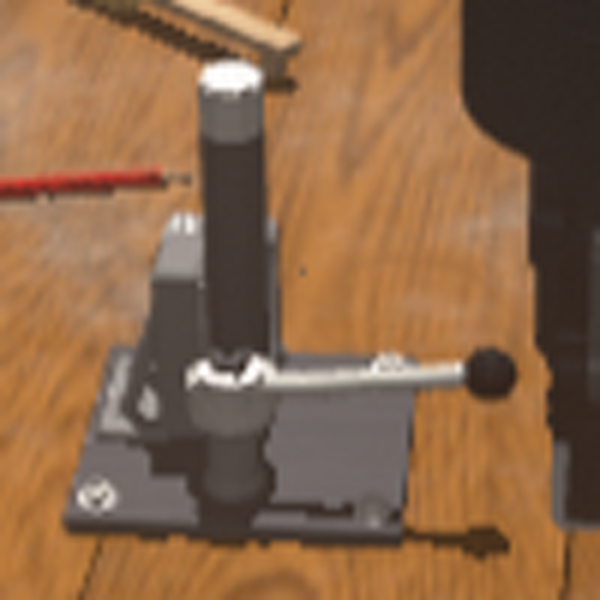

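View pics/d1t.png

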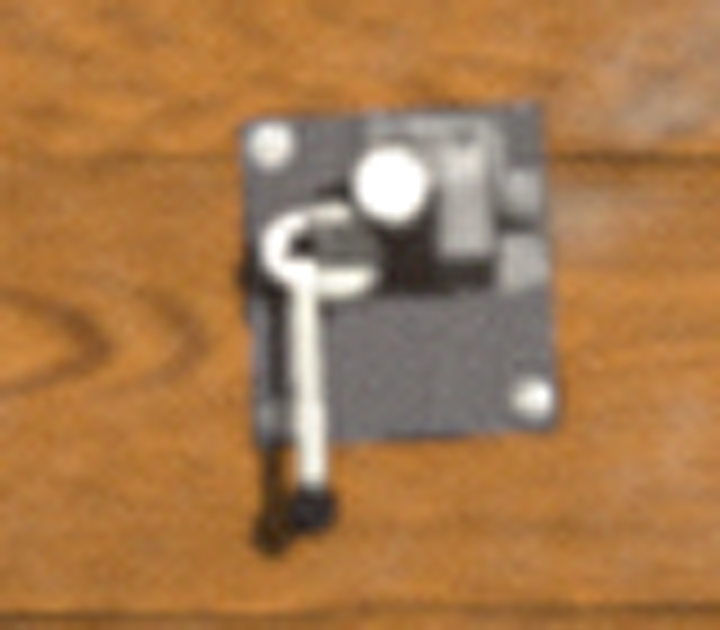

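View pics/d1s.png

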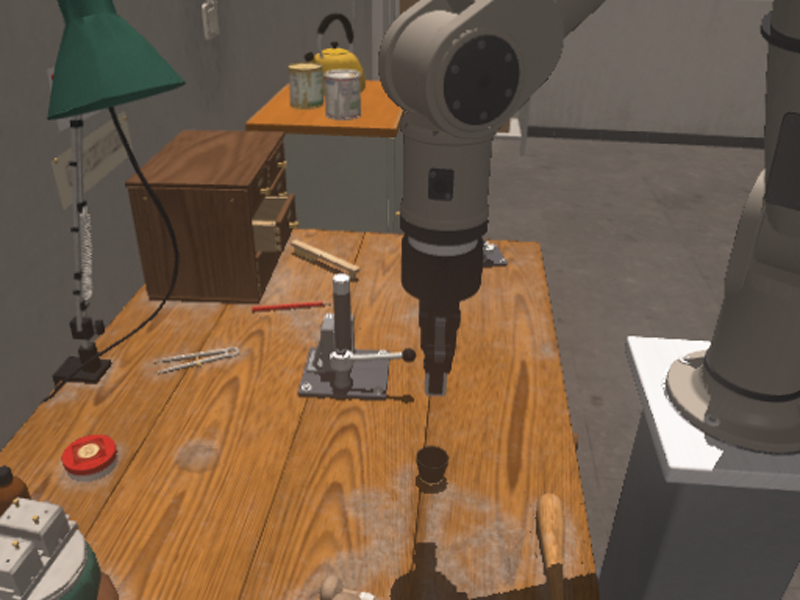

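Run:
```python
from m import *
g=fs["top"]; f=fs["side"]
u=lambda a,b,s,o:[(a+.5)/s-.5+o[0],(b+.5)/s-.5+o[1]]
print("head top",atz(g,u(390,185,9,(180,150)),.168)); print("head side",atz(f,u(232,79,6,(180,165)),.168))
for n,q,s,c in (("side",f,6,(180,165,280,265)),("top",g,9,(180,150,260,220))):
    im=cv2.resize(q["pixels"],None,fx=s,fy=s,interpolation=cv2.INTER_CUBIC)
    NX=np.array([.998,.061,0]);NY=np.array([-.061,.998,0]);S=np.array([.615,.0013,.008] if n=="side" else [.613,.0005,.008])
    a=np.arange(8)*np.pi/4+np.pi/8; R=.012/np.cos(np.pi/8)
    P=np.array([S+NX*R*np.cos(t)+NY*R*np.sin(t)+[0,0,z] for z in (0,.16) for t in a])
    P=((proj(q,P)+.5)*s-.5).astype(int)
    for k in (0,8): cv2.polylines(im,[P[k:k+8]],True,(0,255,0),1)
    for k in range(8): cv2.line(im,tuple(P[k]),tuple(P[k+8]),(0,255,0),1)
    # walls top faces
    for poly in ([[12,-32],[12,16],[32,16],[32,-32]],[[-14,-12],[32,-12],[32,-32],[-14,-32]],[[-70,-52],[62,-52],[62,68],[-70,68]]):
        z=0 if poly[0][0]==-70 else .08
        W=np.array([S+NX*x/1000+NY*y/1000+[0,0,z] for x,y in poly]); W=((proj(q,W)+.5)*s-.5).astype(int); cv2.polylines(im,[W],True,(0,0,255),1)
    cv2.imwrite(f"pics/e_{n}.png",im[c[1]*s:c[3]*s,c[0]*s:c[2]*s])
```

```text
head top [[0.61155516 0.00179442 0.168     ]]
head side [[0.61430486 0.00320109 0.168     ]]
```

View pics/e_side.png

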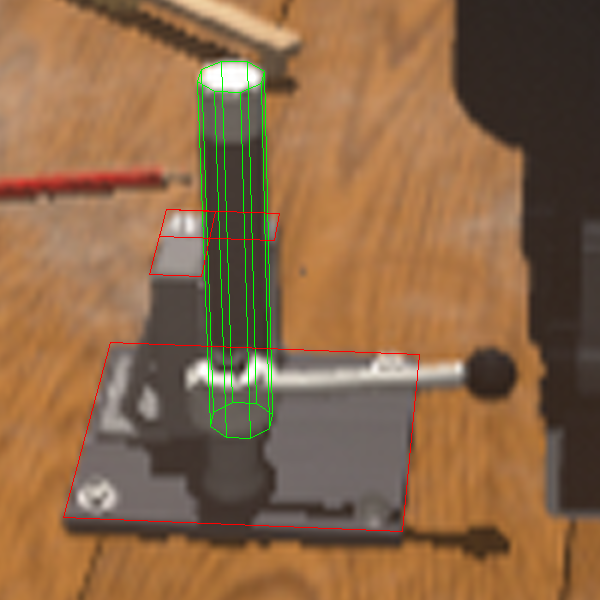

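View pics/e_top.png

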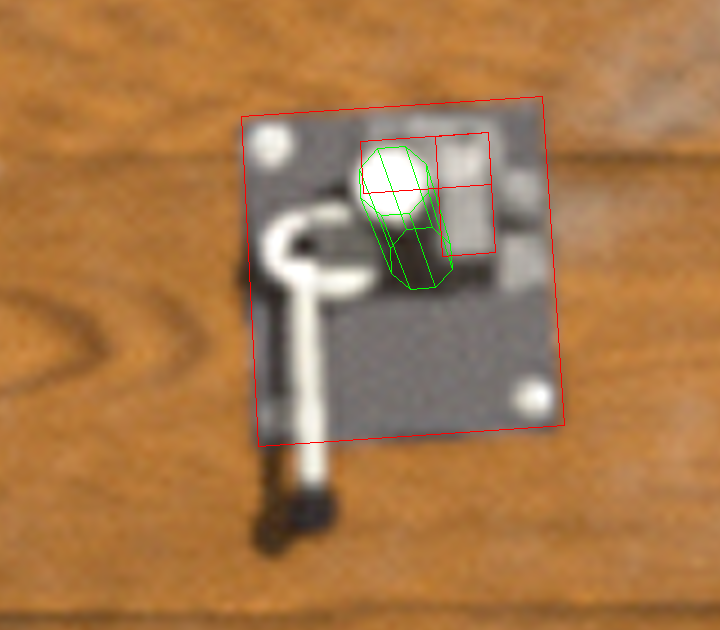

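The model overlays agree with both pictures. The bar stands upright against both walls, the lever lies along -x, and the scriber, brush and loupe are unmoved.

```bash
python3 -c "
from bench import r
print(r.get_obs()['clock']); print(r.hand_in())"
```

```text
26.25
the job is handed in; nothing more can be done
None
```

The blank is clamped upright in the nest, bright end up and against both walls, and I handed the job in at 26 s of the 72 s allowed.

**What I did**
1. I gripped the bar at mid-length and carried it level at about 27 mm.
2. I set the foot on the base plate, regripped near the head and slid the foot against the back wall.
3. I tipped the bar up about its foot, then regripped and slid it against the side wall. It resisted at about 10 N towards the back wall and 12 N towards the side wall.
4. I swung the cam lever round until it stopped hard, with 31 N and almost no movement, then backed the arm clear.

**Last checks**
- **Bar:** an upright bar model fits both pictures to about a millimetre, with the bar in the corner.
- **Lever:** by eye it lies parallel to the plate's edge, which is its fully clamped position. The network put the ball at y 0.033 m from the side camera and 0.045 m from the top one; the stop should be at about 0.037 m.
- **Bystanders:** loupe, brush and scriber look unmoved.
- **Arm:** it is clear of everything, with no contact force beyond the sensor's noise.

**What did not go cleanly**
- The two cameras disagreed on the nest's position by about 3 mm, so I relied on wall contact for the final position.
- While setting the foot down, the tool briefly pressed at 58 N (the wrist limit is 120 N).
- The bar slipped about 8 mm or more in the pads while tipping. It stayed under control until it was past its balance point.

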